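Find the clear spice drawer with a gap gauge, fill it and shut it

TASK

A lost block of wood is stuck behind one of the two drawers of the wooden spice chest, so check both with the steel gap gauge before moving them: slide its blade gently and level into the narrow gap above the left drawer, then into the one above the right drawer, each time until nearly the whole blade is inside (that drawer is clear) or it jams less than halfway in (that one is blocked). Then put the gauge back flat in the middle of the cork mat, stand all the glass shakers upright in the clear drawer and slide that drawer fully shut. Leave the blocked drawer empty and standing open, and the spice jar, lemon and garlic where they are.

Things in the scene. Friction and masses are not known exactly. Their poses are not given: they have to be found in the camera images.
- chest: fixed wooden spice chest, 200 deep (x) x 176 wide (y) x 139 mm high; origin at the centre of its underside; its x axis points from front to back (drawers slide out along -x, towards the robot), z up. Two narrow drawers side by side, at y=+42 (left) and y=-42 mm (right). A block is hidden in one bay, which one differs from start to start; that drawer can move only about 2.5 cm
- left_gap (a point): mouth centre of the level gap above the left drawer (left seen from the robot), on the chest's front face, 124.5 mm above the worktop; axes as the chest's. Gap 9 mm high, 40 wide, lips 22 deep with open space behind. A clear bay takes all 80 mm of the blade; in the blocked one it stops about 35 mm in from the face
- right_gap (a point): the same for the right drawer
- left_drawer (a joint): opening of the left drawer in m: 0 shut, 0.185 fully out; starts at 0.175 to 0.184; slides with about 1.5 N of friction and stays where it is left
- right_drawer (a joint): the same for the right drawer
- left_front (a point): point on the outer face of the left drawer's front panel, on its middle line, 85 mm above the worktop; axes as the chest's. The panel is 82 wide, 12 thick, its top edge at 112 mm; a steel knob of 18 mm diameter stands out 14 mm at height 35 mm. A push along the chest's +x here shuts the drawer
- right_front (a point): the same for the right drawer
- left_floor (a point): point on the left drawer's floor (18 mm above the worktop), on its middle line, 72 mm behind the panel's inner face; axes as the chest's. Drawer 62 mm wide inside, side walls reach only 52 mm above the worktop; open, the first 175 mm of its inside lie clear of the chest. Three shakers fit in file along x: here and 48 mm before and behind
- right_floor (a point): the same for the right drawer
- gauge: loose steel gap gauge, about 120 g, origin on its underside: a flat blade 80 long x 22 wide x 4 mm thick runs from the origin along its +x; behind the origin a foot 36x36x4 mm with an upright grey grip tab 30 long (x) x 12 thick (y), centred 16 mm behind the origin, top 52 mm above the underside. Starts lying flat on the cork mat
- gauge_tip (a point): middle of the front end of the blade, at mid-thickness (2 mm above the underside); axes as the gauge's
- gauge_grip (a point): centre of the grip tab, 32 mm above the underside: pinch across its 12 mm (along the gauge's y)
- cork_mat: fixed cork mat 160 (x) x 90 (y) x 4 mm, the home of the gauge; origin at the centre of its underside on the worktop, z up
- shaker_a: glass shaker with domed steel cap, 41 mm across, 91 mm high, 130 g, standing on the worktop; origin at the centre of its underside; grasp round it about 65 mm up; may be absent
- shaker_b: a shaker of the same size; may be absent
- shaker_c: a shaker of the same size; may be absent
- spice_jar: labelled spice jar with a dark cap, 44 mm across, 105 mm high, standing among the shakers: a bystander, leave it; origin at the centre of its underside
- lemon: lemon, 71 mm long, a bystander; origin under its middle
- garlic: garlic bulb, 56 mm, a bystander; origin under its middle
Mind the look-alikes: they are no part of the job. Leave any red or turquoise look-alike of the gauge alone.

How it is judged:
On the way, in this order (a step that is already met when the one before it is completed fails the run):
1. with both drawers standing open, the gauge's blade is in the left gap, either 60 mm or more deep or stopped 27 to 45 mm deep ((x of gauge_tip in the frame of left_gap above 0.06 m or (x of gauge_tip in the frame of left_gap between 0.027 and 0.045 m and linear speed of gauge below 0.006 m/s)) and y of gauge_tip in the frame of left_gap between -0.025 and 0.025 m and z of gauge_tip in the frame of left_gap between -0.012 and 0.008 m and value of joint each of left_drawer, right_drawer above 0.145 m), for 0.2 s.
2. with both drawers standing open, the gauge's blade is in the right gap, either 60 mm or more deep or stopped 27 to 45 mm deep ((x of gauge_tip in the frame of right_gap above 0.06 m or (x of gauge_tip in the frame of right_gap between 0.027 and 0.045 m and linear speed of gauge below 0.006 m/s)) and y of gauge_tip in the frame of right_gap between -0.025 and 0.025 m and z of gauge_tip in the frame of right_gap between -0.012 and 0.008 m and value of joint each of left_drawer, right_drawer above 0.145 m), for 0.2 s.
At the end, for the whole second after the job is handed in: One drawer shut to within 6 mm, every present shaker standing in it (tilt under 0.3 rad) at rest; the other drawer open 145 mm or more; the gauge at rest flat on the cork mat (tilt under 0.12 rad), its origin within 100 mm along and 50 mm across from the mat centre, its grip within 90 mm along (((value of joint left_drawer below 0.006 m and value of joint right_drawer above 0.145 m and (x of shaker_a in the frame of left_floor between -0.075 and 0.125 m and y of shaker_a in the frame of left_floor between -0.04 and 0.04 m and z of shaker_a in the frame of left_floor between -0.01 and 0.02 m and angle between shaker_a's own z axis and vertical below 0.3 rad and linear speed of shaker_a below 0.03 m/s) and (x of shaker_b in the frame of left_floor between -0.075 and 0.125 m and y of shaker_b in the frame of left_floor between -0.04 and 0.04 m and z of shaker_b in the frame of left_floor between -0.01 and 0.02 m and angle between shaker_b's own z axis and vertical below 0.3 rad and linear speed of shaker_b below 0.03 m/s) and (x of shaker_c in the frame of left_floor between -0.075 and 0.125 m and y of shaker_c in the frame of left_floor between -0.04 and 0.04 m and z of shaker_c in the frame of left_floor between -0.01 and 0.02 m and angle between shaker_c's own z axis and vertical below 0.3 rad and linear speed of shaker_c below 0.03 m/s)) or (value of joint right_drawer below 0.006 m and value of joint left_drawer above 0.145 m and (x of shaker_a in the frame of right_floor between -0.075 and 0.125 m and y of shaker_a in the frame of right_floor between -0.04 and 0.04 m and z of shaker_a in the frame of right_floor between -0.01 and 0.02 m and angle between shaker_a's own z axis and vertical below 0.3 rad and linear speed of shaker_a below 0.03 m/s) and (x of shaker_b in the frame of right_floor between -0.075 and 0.125 m and y of shaker_b in the frame of right_floor between -0.04 and 0.04 m and z of shaker_b in the frame of right_floor between -0.01 and 0.02 m and angle between shaker_b's own z axis and vertical below 0.3 rad and linear speed of shaker_b below 0.03 m/s) and (x of shaker_c in the frame of right_floor between -0.075 and 0.125 m and y of shaker_c in the frame of right_floor between -0.04 and 0.04 m and z of shaker_c in the frame of right_floor between -0.01 and 0.02 m and angle between shaker_c's own z axis and vertical below 0.3 rad and linear speed of shaker_c below 0.03 m/s))) and x of gauge in the frame of cork_mat between -0.1 and 0.1 m and y of gauge in the frame of cork_mat between -0.05 and 0.05 m and x of gauge_grip in the frame of cork_mat between -0.09 and 0.09 m and height (world z) of gauge below 0.012 m and angle between gauge's own z axis and vertical below 0.12 rad and linear speed of gauge below 0.03 m/s); the robot touches nothing.
It fails at once if the spice jar is shoved aside by more than 4 cm or tipped over (distance of spice_jar from where it was at the start of the episode above 0.04 m or angle between spice_jar's own z axis and vertical above 0.6 rad).
It fails at once if the lemon is shoved aside by more than 4 cm (distance of lemon from where it was at the start of the episode above 0.04 m).
It fails at once if the garlic bulb is shoved aside by more than 4 cm (distance of garlic from where it was at the start of the episode above 0.04 m).
Of shaker_a, shaker_b, shaker_c only 2 to 3 are there at a start; the rules pass over those that are not, and their reading is None.
At some moment in a run one of gauge may be knocked a few centimetres aside while the robot is not near it.
It also fails if it takes over 210 s, if anything falls off the work surface, if the arm or the gripper's body presses on something with over 40 N, if the wrist force passes 120 N, or if a joint passes its speed limit or range.

ROBOT

A 6-joint arm with a two-finger parallel gripper is mounted at the origin on a cart in front of the work surface, level with it; the furniture and walls round the work are solid. World frame = base frame: x ahead of the robot, y to its left, z up, the work surface at z = 0. Lengths are in m, angles in rad, forces in N, time in s.
With the tool pointing down it reaches from about 0.275 to 0.825 m from the base axis. Payload 4.9 kg.
Tool frame: the origin (TCP) lies on the mounting face of the last link; the fingertips stand 173 mm ahead of it and the grasp point (between the pads) lies 155 mm ahead of it; z points along the fingers, y is the direction in which the jaws open and shut (so a half turn about z gives the same grasp; the last joint's range is limited). The gripper opens to 85 mm and grips with 20 to 120 N. Pads are 22 mm wide; open, the fingers measure 114 mm over their backs; the gripper's body (76 mm by 85 mm) begins 54 mm behind the grasp point. The pads swing forward as they close: fully open they stand 13 mm farther back than shut.
Start: joints at [-1.429, 0.326, -0.193, 1.052, 0, 1.437], TCP at [0.15, -0.529, 0.405] pointing down, gripper open.
Joint ranges: [-2.65, 2.65], [-0.97, 1.79], [-1.3, 1.35], [-1.93, 2.1], [-1.47, 1.37], [-3.14, 3.14]. Speed limits (rad/s): [2.57, 2.57, 3.14, 3.14, 3.14, 3.14].

INTERFACE

Orientations are given as a unit quaternion [w, x, y, z].
In Python, from station import status, vision, job gives the robot as it stands.
- The arm moves only by the shell command python3 -m crank 'ROWS' [FORCE]. ROWS is JSON, a list of rows, each a list of 5 numbers: the shift along the tool's x, y, z in cm, then the turn about the tool's z in degrees, then the opening, from 0 (shut) to 1 (fully open). In form: [[tx, ty, tz, twist, claw], ...]. A call has 1 to 8 rows; each row is the pose to reach, as a shift and turn from the pose measured when the call began, along the tool's axes at that moment; what a row does not reach only later rows make up. A row lasts 1/10 s, in which the tool goes at most 50 mm and 8.59 degrees, less where a joint would pass 70% of its speed; a pose out of reach is approached as far as the arm can. A call with a gripper value outside its range is refused whole. The fingers move at their own pace and stop on an object; FORCE is the grip in N (left out, the last holds). Time passes only in rows, so rows that repeat a pose let the fingers close. It gives the time, the measured TCP pose, the force and the opening at its end, in the units of the state.
- status.get_obs(): the state, without advancing time (a new reading comes with each control period).
- vision.camera(name): name is "scene" or "top" or "wrist"; returns (picture, depth): 400x640x3 uint8, red, green, blue; 400x640 float32, m along the optical axis (not along the pixel's ray), 0 where there is no reading.
- vision.get_calibration(name): a dict with "fx", "fy", "cx", "cy" (pixels), "distortion" ([k1, k2, p1, p2, k3] as OpenCV has them; the pictures are not rectified), "extrinsics" (4x4, takes a point from world to camera coordinates). Camera axes: x right, y down, z forward; pixel columns grow to the right and rows downward; lengths in m; the calibration is good to about 2 mm. A picture is of the moment at which its call begins: read the wrist's pose just before it. get_calibration takes no time and is no camera call; for the wrist camera it gives the pose at the moment of the call.
- job.finish_job(): hands the job in, once; it reports no verdict.
The state is a dict: "clock": time; "qpos": joint angles; "joint_vel": joint speeds; "joint_efforts": joint torques, N m; "eef_pos": TCP position; "ee_rot": TCP orientation; "ft_force": force on the tool from outside, world axes, zero at the start; "moment": the same for the moment, N m; "gripper_width": finger opening in m.
Only numpy, scipy, OpenCV 4.12 (cv2) and the standard library are available. Lean on these libraries where they do the work, as an engineer would, in place of code of your own. Each camera call takes 0.05 s, during which the arm holds its last target.

## Working session

There is one attempt and no reset: what is moved stays moved. The work goes in short steps, Python scripts to look and compute and a shell command to move; the robot and the scene stay as the last step left them, time stands still between calls to the robot, and variables do not carry over. Pictures are saved under pics/ and viewed, and the job is handed in when it is done.

```bash
ls; mkdir -p pics; cat > h.py <<'E'
import numpy as np, cv2, sys
from station import status, vision, job
def snap(n,f):
    o=status.get_obs(); cal=vision.get_calibration(n); p,d=vision.camera(n)
    cv2.imwrite('pics/'+f+'.png',p[:,:,::-1]); np.savez('pics/'+f+'.npz',p=p,d=d,E=cal['extrinsics'],K=[cal['fx'],cal['fy'],cal['cx'],cal['cy']],D=cal['distortion'])
    return p,d,cal
def load(f):
    return np.load('pics/'+f+'.npz')
def ray(z,uv):
    fx,fy,cx,cy=z['K'];K=np.array([[fx,0,cx],[0,fy,cy],[0,0,1.]])
    n=cv2.undistortPoints(np.array(uv,float).reshape(-1,1,2),K,z['D']).reshape(-1,2)
    E=z['E'];R=E[:3,:3];o=-R.T@E[:3,3]
    d=np.c_[n,np.ones(len(n))]@R
    return o,d
def onplane(f,uv,h):
    z=load(f);o,d=ray(z,uv); return o+d*((h-o[2])/d[:,2])[:,None]
def depthpt(f,uv):
    z=load(f);o,d=ray(z,uv)
    t=np.array([z['d'][int(round(v)),int(round(u))] for u,v in uv]); return o+d*t[:,None]
def cloud(f):
    z=load(f);H,W=z['d'].shape
    uv=np.stack(np.meshgrid(np.arange(W),np.arange(H)),-1).reshape(-1,2)
    o,d=ray(z,uv);return (o+d*z['d'].reshape(-1,1)).reshape(H,W,3)
def crop(f,x0,y0,x1,y1,k,out):
    im=cv2.imread('pics/'+f+'.png')[y0:y1,x0:x1]
    cv2.imwrite('pics/'+out+'.png',cv2.resize(im,None,fx=k,fy=k,interpolation=cv2.INTER_CUBIC))
def st():
    o=status.get_obs();print({k:np.round(v,4).tolist() for k,v in o.items() if k in('clock','qpos','eef_pos','ee_rot','ft_force','gripper_width')})
E
python3 -c "
from h import *
for n in('scene','top','wrist'): 
    p,d,c=snap(n,n+'0'); print(n,np.round(c['extrinsics'],3).tolist(),c['fx'],(d>0).mean())
st()"
```

```text
pics
scene [[0.486, -0.874, -0.009, -0.039], [-0.6, -0.326, -0.731, 0.438], [0.635, 0.361, -0.683, 1.103], [0.0, 0.0, 0.0, 1.0]] 411.27244664215635 0.9791796875
top [[-0.011, -1.0, 0.006, 0.203], [-0.991, 0.01, -0.133, 0.481], [0.133, -0.007, -0.991, 1.342], [0.0, 0.0, 0.0, 1.0]] 468.9821116757057 0.99613671875
wrist [[0.272, -0.962, -0.001, -0.549], [-0.927, -0.262, 0.268, -0.035], [-0.258, -0.072, -0.964, 0.378], [0.0, 0.0, 0.0, 1.0]] 323.0432057377438 0.99592578125
{'clock': 0.15, 'qpos': [-1.4292, 0.3268, -0.1933, 1.052, 0.0, 1.4366], 'eef_pos': [0.1498, -0.529, 0.4041], 'ee_rot': [-0.0006, 0.9905, 0.1375, 0.0], 'ft_force': [-0.1309, -0.4225, -0.0151], 'gripper_width': 0.0854}
```

View pics/scene0.png

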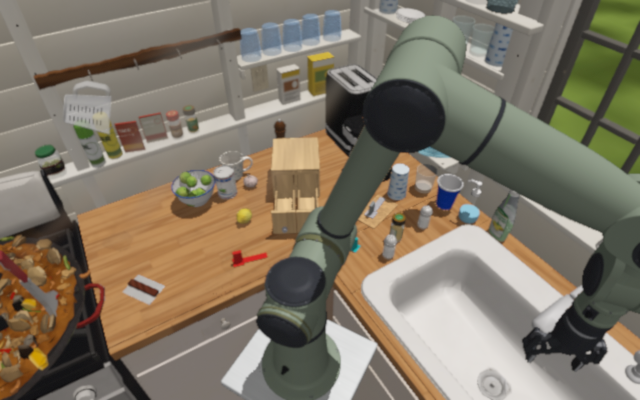

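View pics/top0.png

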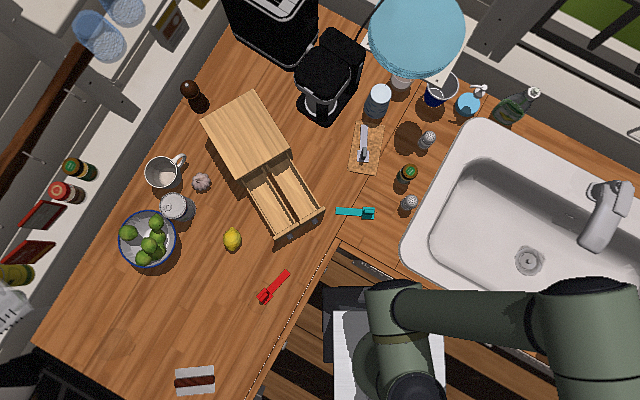

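View pics/wrist0.png

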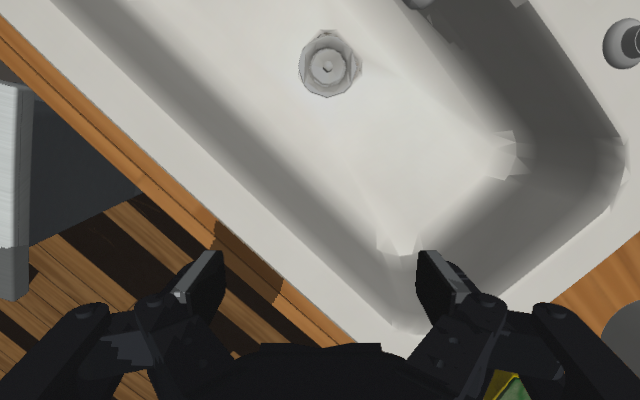

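```bash
python3 -c "
from h import *
crop('top0',320,60,520,240,4,'c1')
crop('top0',190,80,390,250,4,'c2')
crop('scene0',330,150,500,270,4,'c3')
"
```

```text
(no output)
```

View pics/c1.png

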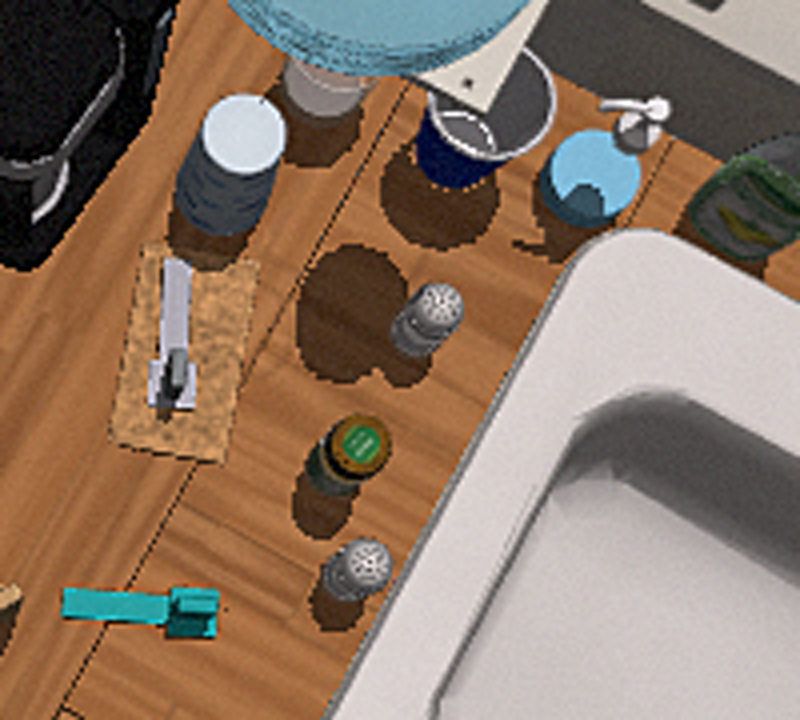

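View pics/c2.png

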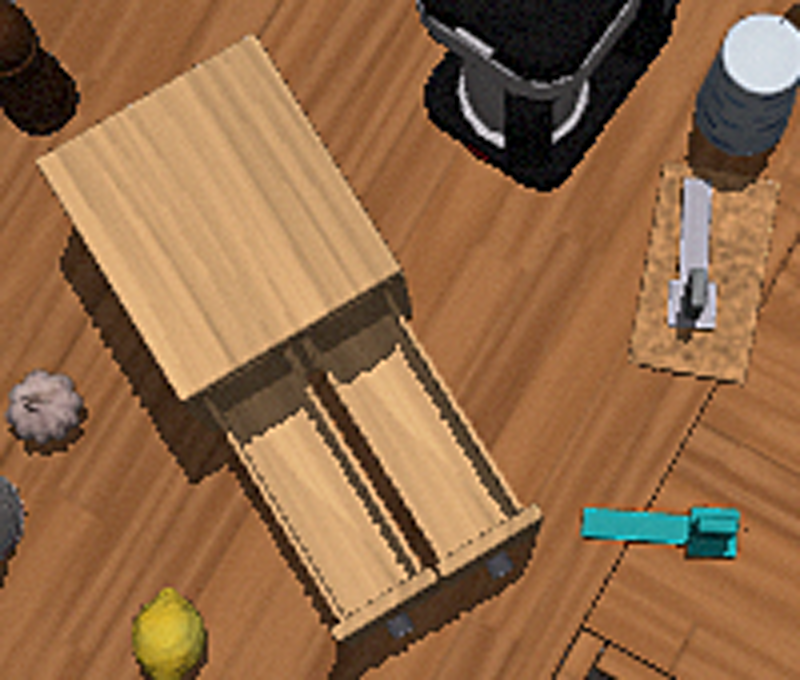

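View pics/c3.png

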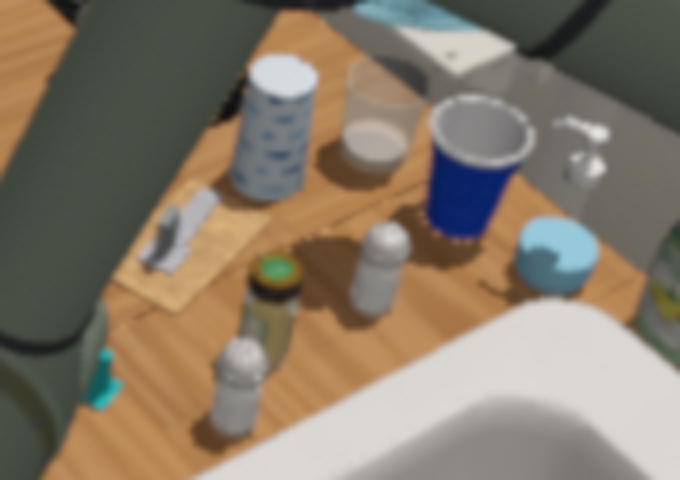

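```bash
python3 -c "
from h import *
def c(l,x,y): return [(a/4-.375+x,b/4-.375+y) for a,b in l]
ch=c([(38,160),(255,36),(402,272),(187,400)],190,80)
P=onplane('top0',ch,.139);print('chest',P.round(4).tolist())
print([np.linalg.norm(P[i]-P[(i+1)%4]).round(4) for i in range(4)],P.mean(0).round(4))
print('depth',depthpt('top0',[(245,135)]).round(4))
mat=c([(146,246),(258,260),(222,462),(110,442)],320,60)
P=onplane('top0',mat,.004);print('mat',P.round(4).tolist(),P.mean(0).round(4),[np.linalg.norm(P[i]-P[(i+1)%4]).round(4) for i in range(4)])
# gauge cloud
C=cloud('top0'); Z=C[...,2]
m=np.load('pics/top0.npz')['p'].astype(int)
reg=np.zeros(Z.shape,bool); reg[120:170,352:380]=1
hi=reg&(Z>.04)&(Z<.075)
q=C[hi];print('tab',len(q),q.mean(0).round(4),q.min(0).round(4),q.max(0).round(4))
bl=c([(165,260),(189,261),(164,360),(186,352)],320,60); P=onplane('top0',bl,.008);print('blade tipL,tipR,..',P.round(4).tolist())
ft=c([(149,361),(196,363),(194,408),(147,405)],320,60); P=onplane('top0',ft,.008);print('foot',P.round(4).tolist(),P.mean(0).round(4))
for nm,(u,v) in dict(s1=(429,136),jar=(409,171),s2=(410,201)).items():
    reg=np.zeros(Z.shape,bool); reg[v-22:v+25,u-20:u+20]=1
    q=C[reg&(Z>.03)&(Z<.115)];
    top=q[q[:,2]>q[:,2].max()-.025];print(nm,len(q),q[:,2].max().round(4),((top.max(0)+top.min(0))/2).round(4),top.mean(0).round(4),(top.max(0)-top.min(0)).round(3))
"
```

```text
chest [[0.683, 0.5248, 0.139], [0.7705, 0.3764, 0.139], [0.6019, 0.2747, 0.139], [0.5146, 0.4204, 0.139]]
[np.float64(0.1724), np.float64(0.1969), np.float64(0.1698), np.float64(0.1981)] [0.6425 0.3991 0.139 ]
depth [[0.6383 0.3983 0.1394]]
mat [[0.7152, 0.0802, 0.004], [0.7035, -0.005, 0.004], [0.5473, 0.0266, 0.004], [0.5634, 0.1106, 0.004]] [0.6324 0.0531 0.004 ] [np.float64(0.0861), np.float64(0.1593), np.float64(0.0855), np.float64(0.1548)]
tab 51 [0.608  0.0637 0.053 ] [0.5943 0.057  0.0418] [0.6226 0.0698 0.0603]
blade tipL,tipR,.. [[0.7029, 0.0664, 0.008], [0.702, 0.0481, 0.008], [0.6252, 0.0689, 0.008], [0.6312, 0.0521, 0.008]]
foot [[0.6245, 0.0802, 0.008], [0.6227, 0.0448, 0.008], [0.5881, 0.0471, 0.008], [0.5907, 0.0825, 0.008]] [0.6065 0.0636 0.008 ]
s1 213 0.094 [ 0.6437 -0.1216  0.0817] [ 0.6427 -0.1194  0.083 ] [0.037 0.038 0.025]
jar 292 0.1114 [ 0.5181 -0.0567  0.0989] [ 0.5393 -0.0555  0.1032] [0.087 0.043 0.025]
s2 237 0.0954 [ 0.4815 -0.0623  0.0832] [ 0.4626 -0.0609  0.0836] [0.083 0.036 0.024]
```

```bash
cat >> h.py <<'E'
from scipy.spatial.transform import Rotation as Ro
def plan(X,Y,Zg,yaw):
    "grasp point target; yaw of tool x in deg"
    o=status.get_obs();w,x,y,z=o['ee_rot'];R=Ro.from_quat([x,y,z,w]);p=np.array(o['eef_pos'])
    d=R.inv().apply(np.array([X,Y,Zg+.155])-p)*100
    xa=R.apply([1,0,0]);cy=np.degrees(np.arctan2(xa[1],xa[0]))
    tw=-((yaw-cy+180)%360-180)
    print('t=%.2f rows to go:'%o['clock'],d.round(2).tolist(),'twist',round(tw,2),'| now grasp',(p+R.apply([0,0,.155])).round(4).tolist(),'yaw',round(cy,2),'q',np.round(o['qpos'],2).tolist(),'F',np.round(o['ft_force'],1).tolist(),'w',round(float(o['gripper_width']),4))
if __name__=='__main__': plan(*map(float,sys.argv[1:5]))
E
python3 h.py 0.35 -0.4 0.25 70; python3 -c "
from h import *
print(depthpt('top0',[(415,35),(380,95),(345,55),(320,75),(500,100)]).round(3))"
```

```text
t=0.15 rows to go: [22.78, -6.96, -0.08] twist -54.2 | now grasp [0.1497, -0.5288, 0.2491] yaw 15.8 q [-1.43, 0.33, -0.19, 1.05, 0.0, 1.44] F [-0.1, -0.4, -0.0] w 0.0854
[[ 0.871 -0.055  0.246]
 [ 0.754  0.023  0.127]
 [ 0.815  0.128  0.253]
 [ 0.759  0.192  0.262]
 [ 0.781 -0.367 -0.004]]
```

```bash
python3 -m crank '[[4,-1,0,-8,1],[8,-2,0,-16,1],[12,-4,0,-24,1],[16,-5,0,-32,1],[20,-6,0,-40,1],[22.8,-7,0,-48,1],[22.8,-7,0,-54,1]]' 40; python3 h.py 0.5 -0.15 0.25 125
```

```text
clock: 0.85
eef_pos: [0.3525, -0.3973, 0.4039]
ee_rot: [-0.001, 0.817, 0.576, 0.001]
ft_force: [-1.1, -0.5, -0.5]
gripper_width: 0.0851
t=0.85 rows to go: [28.24, 5.58, -0.04] twist -54.63 | now grasp [0.3526, -0.3969, 0.2489] yaw 70.37 q [-0.98, 0.29, -0.24, 1.04, 0.0, 0.93] F [-1.1, -0.5, -0.5] w 0.0851
```

```bash
python3 -m crank '[[4,1,0,-8,1],[8,2,0,-16,1],[12,3,0,-24,1],[16,4,0,-32,1],[20,4.5,0,-40,1],[24,5,0,-48,1],[28,5.5,0,-55,1]]' 40; python3 h.py 0.55 0.06 0.15 176.2
```

```text
clock: 1.55
eef_pos: [0.4988, -0.1504, 0.4044]
ee_rot: [-0.001, 0.457, 0.89, 0.001]
ft_force: [-1.2, -0.5, 0.3]
gripper_width: 0.0853
t=1.55 rows to go: [14.09, 16.41, 10.0] twist -50.52 | now grasp [0.4988, -0.15, 0.2494] yaw 125.68 q [-0.44, 0.27, -0.27, 1.03, 0.0, 0.51] F [-1.2, -0.5, 0.3] w 0.0853
```

```bash
python3 -m crank '[[0,0,0,0,1]]' ; python3 h.py 0.55 0.06 0.2 176.2
```

```text
clock: 1.65
eef_pos: [0.5, -0.1468, 0.4042]
ee_rot: [-0.001, 0.453, 0.891, 0.002]
ft_force: [-0.2, -0.6, 1.2]
gripper_width: 0.0854
t=1.65 rows to go: [13.75, 16.21, 5.01] twist -50.1 | now grasp [0.5001, -0.1462, 0.2493] yaw 126.1 q [-0.43, 0.27, -0.27, 1.03, 0.0, 0.51] F [-0.2, -0.6, 1.2] w 0.0854
```

```bash
python3 -m crank '[[2,2.5,0,-8,1],[4,5,1,-16,1],[6,7.5,2,-24,1],[8,10,3,-32,1],[11,13,4,-40,1],[13.5,16,5,-46,1],[13.8,16.2,5,-50,1],[13.8,16.2,5,-50,1]]' ; python3 -c "
from h import *
snap('wrist','w1');snap('top','t1')";python3 h.py 0.608 0.0637 0.1 176.2
```

```text
clock: 2.45
eef_pos: [0.5494, 0.061, 0.3544]
ee_rot: [-0.001, 0.034, 0.999, 0.002]
ft_force: [-1.0, -0.9, 0.2]
gripper_width: 0.0856
t=2.55 rows to go: [-5.81, 0.78, 10.0] twist -0.24 | now grasp [0.5495, 0.0602, 0.2] yaw 175.96 q [-0.03, 0.37, -0.26, 0.94, 0.0, 0.04] F [0.9, -0.2, -0.4] w 0.0849
```

View pics/w1.png

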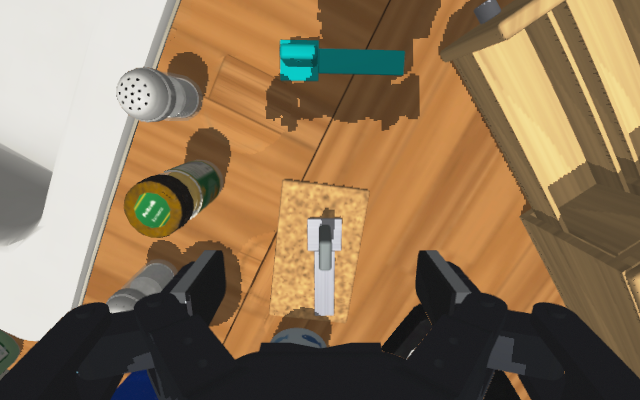

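```bash
python3 -c "
from h import *
crop('w1',265,170,380,325,5,'c4')"
```

```text
(no output)
```

View pics/c4.png

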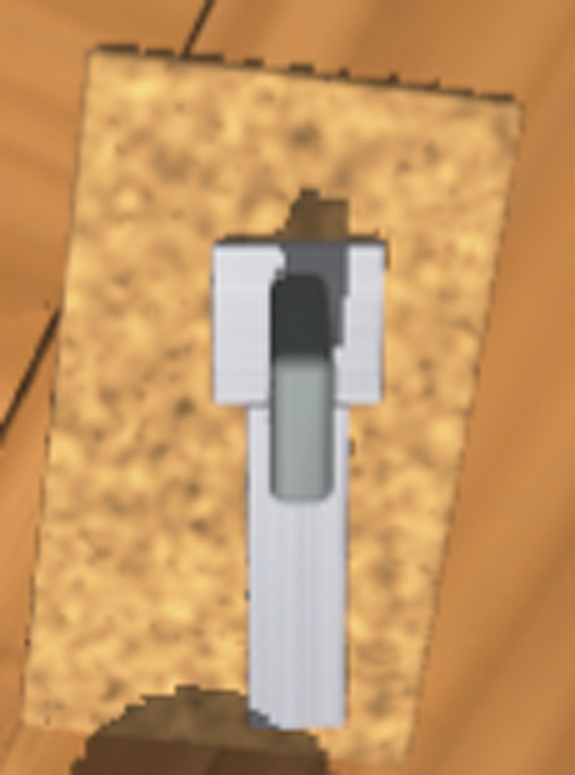

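```bash
python3 -c "
from h import *
c=lambda l:[(a/5-.4+265,b/5-.4+170) for a,b in l]
P=onplane('w1',c([(213,243),(386,243),(383,405),(213,405),(247,408),(348,408),(346,727),(249,727)]),.008);print(P.round(4).tolist())
print('foot',P[:4].mean(0).round(4)); tip=P[6:].mean(0);b=P[4:6].mean(0);d=tip-b;print(tip.round(4),b.round(4),np.degrees(np.arctan2(d[1],d[0])),np.linalg.norm(d))
P=onplane('w1',c([(271,360),(332,358),(331,500),(271,500)]),.056);print('tabtop',P.round(4).tolist(),P.mean(0))
P=onplane('w1',c([(92,47),(522,98),(405,765),(22,722)]),.004);print('mat',P.round(4).tolist(),P.mean(0))
"
```

```text
[[0.5865, 0.0458, 0.008], [0.589, 0.0813, 0.008], [0.6252, 0.0789, 0.008], [0.6227, 0.0429, 0.008], [0.6238, 0.0501, 0.008], [0.6253, 0.0715, 0.008], [0.7039, 0.0667, 0.008], [0.7024, 0.0447, 0.008]]
foot [0.6058 0.0622 0.008 ]
[0.7032 0.0557 0.008 ] [0.6246 0.0608 0.008 ] -3.685385195168171 0.07875835465880589
tabtop [[0.5931, 0.0574, 0.056], [0.5935, 0.0682, 0.056], [0.6215, 0.0664, 0.056], [0.6207, 0.0555, 0.056]] [0.60722342 0.06187666 0.056     ]
mat [[0.5447, 0.0245, 0.004], [0.5612, 0.1107, 0.004], [0.718, 0.0797, 0.004], [0.7005, -0.0074, 0.004]] [0.63109665 0.05188731 0.004     ]
```

```bash
python3 h.py 0.6073 0.062 0.037 176.3
```

```text
t=2.55 rows to go: [-5.75, 0.58, 16.3] twist -0.34 | now grasp [0.5495, 0.0602, 0.2] yaw 175.96 q [-0.03, 0.37, -0.26, 0.94, 0.0, 0.04] F [0.9, -0.2, -0.4] w 0.0849
```

```bash
python3 -m crank '[[-4,0.4,2,-0.3,1],[-5.7,0.6,5,-0.3,1],[-5.7,0.6,9,-0.3,1],[-5.7,0.6,13,-0.3,1],[-5.7,0.6,15,-0.3,1],[-5.7,0.6,16.3,-0.3,1],[-5.7,0.6,16.3,-0.3,1]]'; python3 h.py 0.6073 0.062 0.037 176.3
```

```text
clock: 3.25
eef_pos: [0.6062, 0.0611, 0.1906]
ee_rot: [-0.002, 0.034, 0.999, 0.002]
ft_force: [0.3, 0.6, 0.6]
gripper_width: 0.0854
t=3.25 rows to go: [-0.11, 0.1, -0.14] twist -0.18 | now grasp [0.6057, 0.0617, 0.0356] yaw 176.12 q [-0.02, 0.64, -0.28, 0.65, 0.0, 0.05] F [0.3, 0.6, 0.6] w 0.0854
```

Close on the tab, then lift.

```bash
python3 -m crank '[[-0.1,0,0,0,0.5],[-0.1,0,0,0,0],[-0.1,0,0,0,0],[-0.1,0,0,0,0],[-0.1,0,0,0,0],[-0.1,0,0,0,0],[-0.1,0,0,0,0],[-0.1,0,0,0,0]]' 50; python3 h.py 0.5 0.15 0.24 176.3
```

```text
clock: 4.05
eef_pos: [0.6074, 0.0611, 0.1912]
ee_rot: [-0.001, 0.034, 0.999, 0.002]
ft_force: [-1.0, 0.3, 5.6]
gripper_width: 0.0115
t=4.05 rows to go: [11.36, 8.21, -20.32] twist -0.18 | now grasp [0.6071, 0.0617, 0.0362] yaw 176.12 q [-0.02, 0.65, -0.27, 0.65, 0.0, 0.05] F [-1.0, 0.3, 5.6] w 0.0115
```

```bash
python3 -m crank '[[0,0,-3,0,0],[0,0,-7,0,0],[0,0,-11,0,0],[0,0,-15,0,0],[1,1,-18,0,0],[4,3,-19,0,0],[7,5,-19,0,0],[7,5,-19,0,0]]'; python3 h.py 0.4018 0.3024 0.2 -148.8
```

```text
clock: 4.85
eef_pos: [0.5379, 0.1171, 0.3815]
ee_rot: [-0.003, 0.032, 0.999, 0.002]
ft_force: [-0.8, -0.4, -2.0]
gripper_width: 0.0117
t=4.85 rows to go: [14.76, 17.61, 2.8] twist -34.88 | now grasp [0.5371, 0.1178, 0.2265] yaw 176.32 q [0.08, 0.35, -0.23, 1.0, 0.0, 0.14] F [-0.8, -0.4, -2.0] w 0.0117
```

```bash
python3 -m crank '[[3,3,0,-6,0],[6,6,1,-13,0],[9,9,1.5,-20,0],[12,12,2,-27,0],[14,15,2.5,-34,0],[14.8,17.6,2.8,-35,0],[14.8,17.6,2.8,-35,0],[14.8,17.6,2.8,-35,0]]'; python3 -c "
from h import *
snap('wrist','w2');snap('top','t2');snap('scene','s2')
crop('t2',190,80,390,250,4,'c5')";python3 h.py 0.4018 0.3024 0.2 -148.8
```

```text
clock: 5.65
eef_pos: [0.4014, 0.3025, 0.3545]
ee_rot: [-0.002, -0.27, 0.963, 0.002]
ft_force: [0.5, -0.6, -1.4]
gripper_width: 0.0111
t=5.80 rows to go: [-0.04, 0.08, -0.01] twist 0.03 | now grasp [0.401, 0.3022, 0.1999] yaw -148.77 q [0.5, 0.28, -0.39, 0.9, 0.01, -0.05] F [-0.3, 0.0, -0.7] w 0.0113
```

View pics/w2.png

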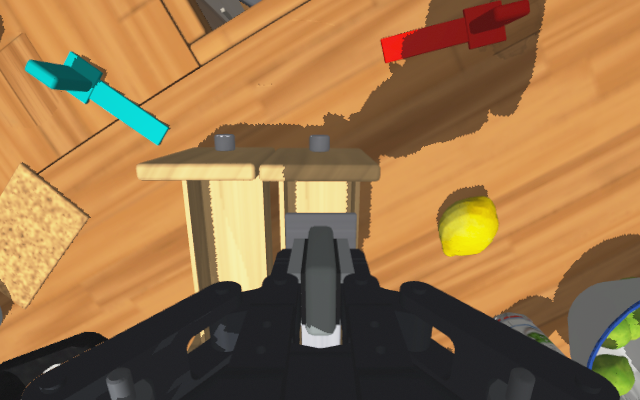

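View pics/c5.png

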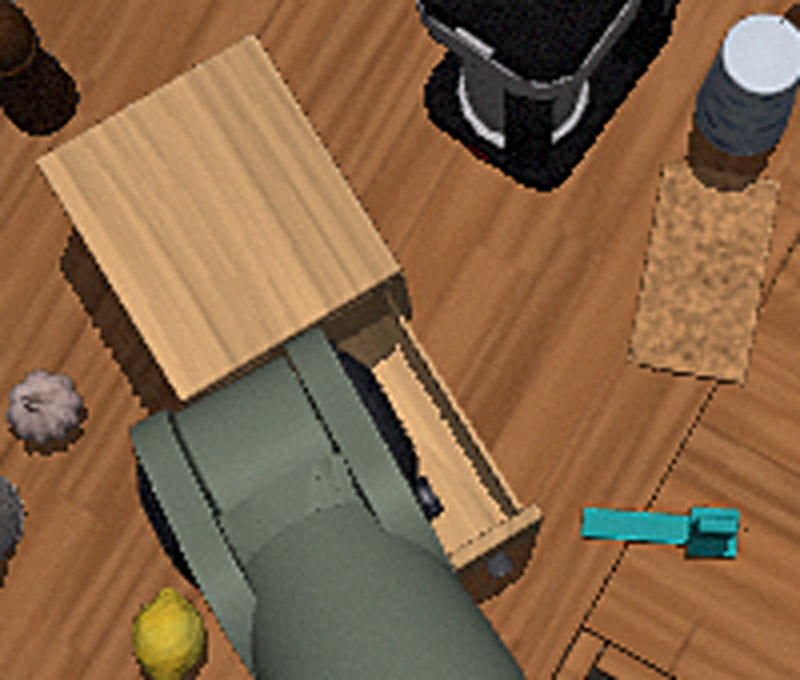

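View pics/s2.png

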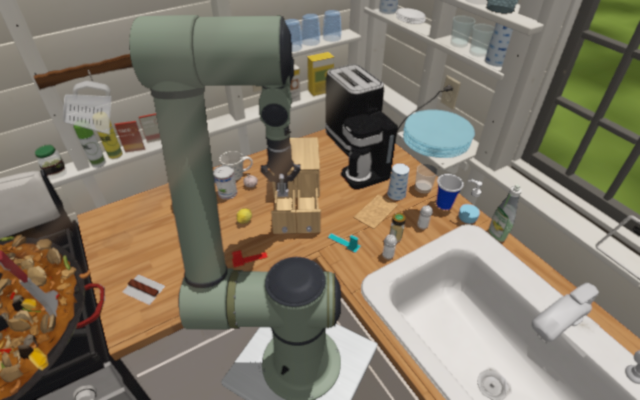

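```bash
python3 -c "
from h import *
crop('w2',125,120,395,220,3,'c6')"
```

```text
(no output)
```

View pics/c6.png

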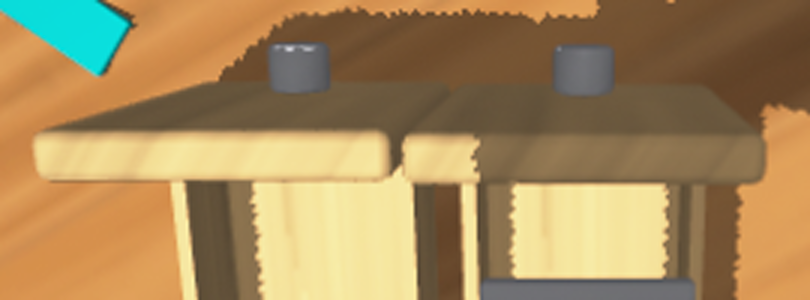

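```bash
python3 -c "
from h import *
c=lambda l:[(a/3-.33+125,b/3-.33+120) for a,b in l]
P=onplane('w2',c([(35,131),(390,131),(403,136),(765,137),(38,181),(388,181),(405,183),(762,183)]),.112);print(P.round(4).tolist())
a=np.radians(31.2);ex=np.array([np.cos(a),np.sin(a)]);ey=np.array([-np.sin(a),np.cos(a)])
for y in(31.2,):
  C0=np.array([.6425,.3991]); print(np.c_[(P[:,:2]-C0)@ex,(P[:,:2]-C0)@ey].round(4))
for i,j in((0,1),(2,3),(4,5),(6,7),(0,3)):
  d=P[j]-P[i];print(i,j,np.degrees(np.arctan2(-d[0],d[1])).round(2),np.linalg.norm(d).round(4))
"
```

```text
[[0.4338, 0.1797, 0.112], [0.3926, 0.2482, 0.112], [0.3921, 0.2512, 0.112], [0.3509, 0.3196, 0.112], [0.444, 0.1848, 0.112], [0.4027, 0.2532, 0.112], [0.4012, 0.2567, 0.112], [0.3598, 0.3248, 0.112]]
[[-0.2922 -0.0795]
 [-0.2919  0.0004]
 [-0.2908  0.0032]
 [-0.2907  0.083 ]
 [-0.2808 -0.0804]
 [-0.2807 -0.0006]
 [-0.2802  0.0032]
 [-0.2803  0.0829]]
0 1 30.99 0.0799
2 3 31.12 0.0798
4 5 31.11 0.0798
6 7 31.27 0.0797
0 3 30.67 0.1625
```

```bash
python3 h.py 0.4397 0.3270 0.1547 -148.9; python3 -c "
from h import *
o=status.get_obs();w,x,y,z=o['ee_rot'];R=Ro.from_quat([x,y,z,w]).as_matrix();print(R.round(4))"
```

```text
t=5.80 rows to go: [-4.56, 0.19, 4.51] twist 0.13 | now grasp [0.401, 0.3022, 0.1999] yaw -148.77 q [0.5, 0.28, -0.39, 0.9, 0.01, -0.05] F [-0.3, 0.0, -0.7] w 0.0113
[[-0.8551 -0.5184 -0.0057]
 [-0.5185  0.8551  0.004 ]
 [ 0.0028  0.0063 -1.    ]]
```

```bash
python3 -m crank '[[-1,0,1.5,0,0],[-2,0,3,0,0],[-3.5,0.2,4,0,0],[-4.5,0.2,4.5,0,0],[-4.5,0.2,4.5,0,0],[-4.5,0.2,4.5,0,0]]'; python3 -c "
from h import *
snap('scene','s3');snap('top','t3');crop('s3',220,100,380,240,5,'c7')";python3 h.py 0.4397 0.3270 0.1547 -148.9
```

```text
clock: 6.4
eef_pos: [0.4393, 0.3262, 0.3099]
ee_rot: [-0.002, -0.269, 0.963, 0.003]
ft_force: [-0.8, -0.4, -1.1]
gripper_width: 0.0118
t=6.50 rows to go: [-0.1, 0.01, 0.06] twist 0.11 | now grasp [0.4381, 0.327, 0.1553] yaw -148.79 q [0.5, 0.4, -0.34, 0.83, 0.01, -0.04] F [-0.4, 0.4, -0.3] w 0.0118
```

View pics/c7.png

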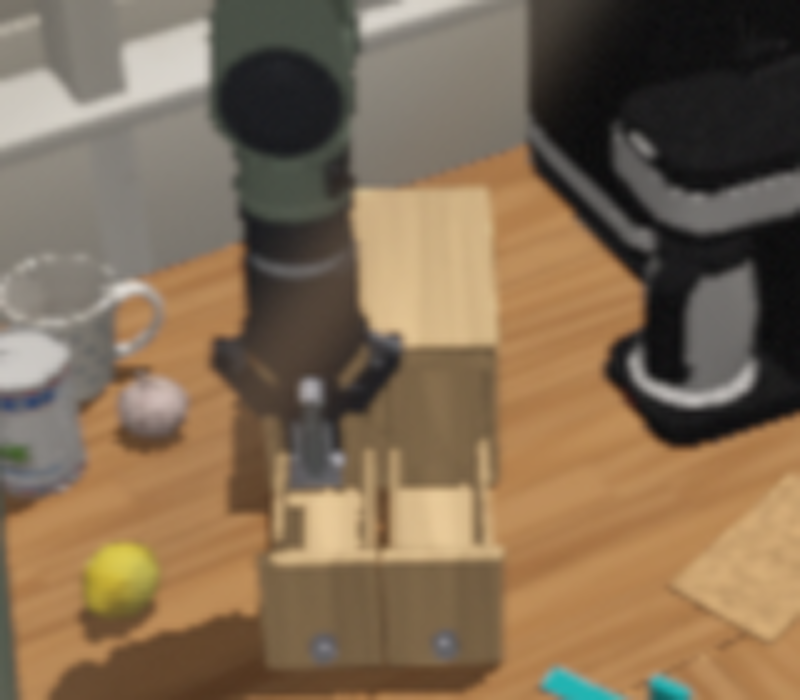

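```bash
python3 -m crank '[[-0.5,0,0.05,0.1,0],[-1,0,0.05,0.1,0],[-1.4,0,0.05,0.1,0],[-1.8,0,0.05,0.1,0],[-2.2,0,0.05,0.1,0],[-2.5,0,0.05,0.1,0]]'; python3 h.py 0.4397 0.3270 0.1547 -148.9
```

```text
clock: 7.1
eef_pos: [0.4606, 0.3396, 0.3096]
ee_rot: [-0.002, -0.268, 0.963, 0.003]
ft_force: [-0.1, 0.2, -0.9]
gripper_width: 0.0114
t=7.10 rows to go: [2.44, 0.01, -0.0] twist 0.01 | now grasp [0.4598, 0.3402, 0.1546] yaw -148.89 q [0.5, 0.45, -0.27, 0.86, 0.01, -0.04] F [-0.1, 0.2, -0.9] w 0.0114
```

```bash
python3 -m crank '[[-0.4,0,0,0,0],[-0.8,0,0,0,0],[-1.2,0,0,0,0],[-1.5,0,0,0,0],[-1.8,0,0,0,0],[-2,0,0,0,0]]'; python3 h.py 0.4397 0.3270 0.1547 -148.9;  python3 -m crank '[[-0.2,0,0,0,0],[-0.4,0,0,0,0],[-0.6,0,0,0,0],[-0.8,0,0,0,0]]'; python3 h.py 0.4397 0.3270 0.1547 -148.9
```

```text
clock: 7.7
eef_pos: [0.478, 0.35, 0.3096]
ee_rot: [-0.002, -0.268, 0.963, 0.003]
ft_force: [-0.2, 0.8, -2.3]
gripper_width: 0.0115
t=7.70 rows to go: [4.47, 0.01, -0.0] twist 0.01 | now grasp [0.4772, 0.3506, 0.1546] yaw -148.89 q [0.51, 0.48, -0.21, 0.88, 0.01, -0.04] F [-0.2, 0.8, -2.3] w 0.0115
clock: 8.1
eef_pos: [0.4838, 0.3536, 0.3092]
ee_rot: [-0.004, -0.268, 0.963, 0.002]
ft_force: [-4.9, -2.3, 1.6]
gripper_width: 0.0115
t=8.10 rows to go: [5.15, 0.0, -0.02] twist 0.01 | now grasp [0.4824, 0.3539, 0.1542] yaw -148.89 q [0.51, 0.49, -0.19, 0.89, 0.01, -0.04] F [-4.9, -2.3, 1.6] w 0.0115
```

```bash
python3 -m crank '[[-0.1,0,0,0,0],[-0.2,0,0,0,0],[-0.2,0,0,0,0],[-0.2,0,0,0,0],[-0.2,0,0,0,0],[-0.2,0,0,0,0],[-0.2,0,0,0,0],[-0.2,0,0,0,0]]'; python3 h.py 0.4397 0.3270 0.1547 -148.9;  python3 -c "
from h import *
snap('top','t4');crop('t4',190,80,390,250,4,'c8');snap('scene','s4');crop('s4',220,100,380,240,5,'c9')"
```

```text
clock: 8.9
eef_pos: [0.4847, 0.3542, 0.3089]
ee_rot: [-0.005, -0.268, 0.963, 0.002]
ft_force: [-4.7, -2.4, 1.0]
gripper_width: 0.0115
t=8.90 rows to go: [5.26, -0.01, -0.04] twist 0.02 | now grasp [0.483, 0.3544, 0.1539] yaw -148.88 q [0.51, 0.5, -0.19, 0.9, 0.01, -0.04] F [-4.7, -2.4, 1.0] w 0.0115
```

View pics/c9.png

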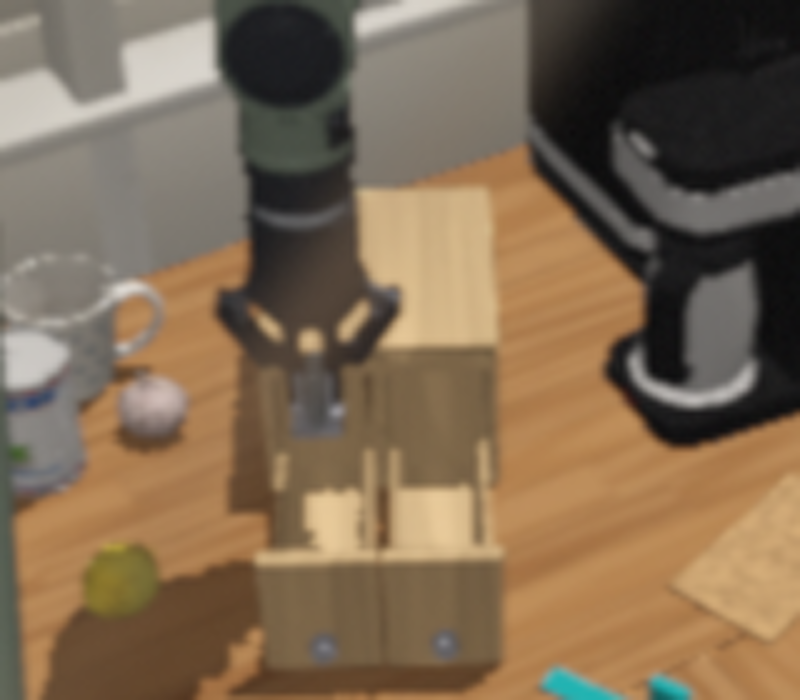

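```bash
python3 -m crank '[[1,0,0,0,0],[2,0,0,0,0],[3,0,0,0,0],[4,0,0,0,0],[5.2,0,0,0,0],[6,0,0,0,0],[6,0,0,0,0]]'; python3 h.py 0.4831 0.2550 0.1547 -148.9
```

```text
clock: 9.7
eef_pos: [0.4323, 0.3227, 0.3096]
ee_rot: [-0.005, -0.268, 0.963, 0.002]
ft_force: [0.7, 0.3, -1.0]
gripper_width: 0.0117
t=9.70 rows to go: [-0.85, -8.42, -0.07] twist 0.02 | now grasp [0.4305, 0.3228, 0.1546] yaw -148.88 q [0.5, 0.39, -0.35, 0.83, 0.01, -0.04] F [0.7, 0.3, -1.0] w 0.0117
```

```bash
python3 -m crank '[[0,-2,-0.1,0,0],[-0.1,-4.5,-0.1,0,0],[-0.5,-7,-0.1,0,0],[-0.7,-8.4,-0.1,0,0],[-0.7,-8.4,-0.1,0,0],[-0.7,-8.4,-0.1,0,0]]'; python3 h.py 0.4831 0.2550 0.1552 -148.9; python3 -c "
from h import *
snap('scene','s5');crop('s5',220,100,380,240,5,'c10')
o=status.get_obs();w,x,y,z=o['ee_rot'];R=Ro.from_quat([x,y,z,w]).as_matrix();print(R.round(4))"
```

```text
clock: 10.3
eef_pos: [0.4817, 0.2545, 0.3099]
ee_rot: [-0.006, -0.268, 0.963, 0.002]
ft_force: [-1.1, 0.6, -1.4]
gripper_width: 0.0117
t=10.30 rows to go: [-0.14, -0.03, -0.03] twist -0.01 | now grasp [0.4799, 0.2547, 0.1549] yaw -148.91 q [0.35, 0.4, -0.34, 0.84, 0.01, -0.19] F [-1.1, 0.6, -1.4] w 0.0117
[[-8.559e-01 -5.170e-01 -1.200e-02]
 [-5.171e-01  8.559e-01  9.000e-04]
 [ 9.900e-03  7.000e-03 -9.999e-01]]
```

View pics/c10.png

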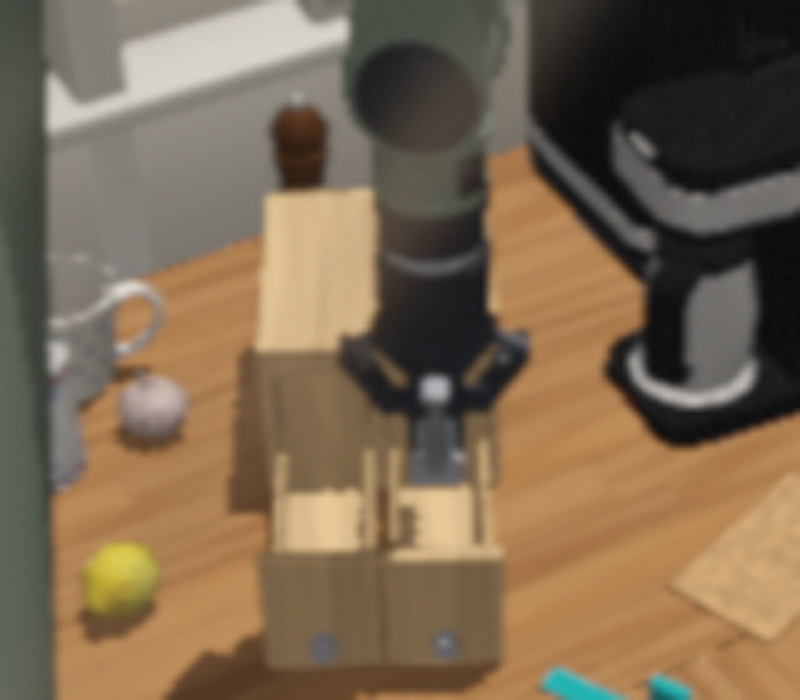

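```bash
python3 -m crank '[[-0.4,0,-0.06,0,0],[-0.8,0,-0.08,0,0],[-1.2,0,-0.08,0,0],[-1.6,0,-0.09,0,0],[-2,0,-0.1,0,0],[-2.4,0,-0.1,0,0]]'; python3 h.py 0.4831 0.2550 0.1552 -148.9; python3 -m crank '[[-0.4,0,-0.01,0,0],[-0.8,0,-0.01,0,0],[-1.2,0,-0.02,0,0],[-1.6,0,-0.02,0,0],[-2,0,-0.02,0,0]]'; python3 h.py 0.4831 0.2550 0.1552 -148.9
```

```text
clock: 10.95
eef_pos: [0.5023, 0.2675, 0.3106]
ee_rot: [-0.006, -0.268, 0.963, 0.002]
ft_force: [-0.0, -0.4, -1.4]
gripper_width: 0.0114
t=10.95 rows to go: [2.28, -0.08, 0.06] twist 0.05 | now grasp [0.5004, 0.2676, 0.1556] yaw -148.85 q [0.36, 0.44, -0.27, 0.87, 0.01, -0.19] F [-0.0, -0.4, -1.4] w 0.0114
clock: 11.45
eef_pos: [0.5197, 0.278, 0.3106]
ee_rot: [-0.006, -0.268, 0.963, 0.002]
ft_force: [0.1, -0.4, -0.7]
gripper_width: 0.0115
t=11.45 rows to go: [4.32, -0.07, 0.08] twist 0.04 | now grasp [0.5178, 0.2781, 0.1556] yaw -148.86 q [0.36, 0.48, -0.21, 0.89, 0.01, -0.18] F [0.1, -0.4, -0.7] w 0.0115
```

Depth ≈28 mm, no contact. Continue gently past 37 mm.

```bash
python3 -m crank '[[-0.3,0,-0.01,0,0],[-0.6,0,-0.01,0,0],[-0.9,0,-0.01,0,0],[-1.2,0,-0.01,0,0],[-1.5,0,-0.02,0,0]]'; python3 h.py 0.4831 0.2550 0.1552 -148.9; python3 -m crank '[[-0.4,0,-0.01,0,0],[-0.8,0,-0.01,0,0],[-1.2,0,-0.02,0,0],[-1.6,0,-0.02,0,0],[-2,0,-0.02,0,0]]'; python3 h.py 0.4831 0.2550 0.1552 -148.9
```

```text
clock: 11.95
eef_pos: [0.5327, 0.2858, 0.3106]
ee_rot: [-0.006, -0.268, 0.963, 0.002]
ft_force: [0.4, 0.7, -1.1]
gripper_width: 0.0111
t=11.95 rows to go: [5.84, -0.08, 0.1] twist 0.04 | now grasp [0.5308, 0.286, 0.1556] yaw -148.86 q [0.37, 0.5, -0.17, 0.91, 0.01, -0.17] F [0.4, 0.7, -1.1] w 0.0111
clock: 12.45
eef_pos: [0.5501, 0.2963, 0.3106]
ee_rot: [-0.006, -0.268, 0.963, 0.002]
ft_force: [1.5, 0.1, -1.7]
gripper_width: 0.0114
t=12.45 rows to go: [7.87, -0.07, 0.12] twist 0.04 | now grasp [0.5482, 0.2965, 0.1556] yaw -148.86 q [0.37, 0.54, -0.11, 0.93, 0.01, -0.17] F [1.5, 0.1, -1.7] w 0.0114
```

```bash
python3 -m crank '[[-0.3,0,-0.01,0,0],[-0.6,0,-0.01,0,0],[-0.8,0,-0.01,0,0],[-0.8,0,-0.01,0,0],[-0.8,0,-0.01,0,0],[-0.8,0,-0.01,0,0],[-0.8,0,-0.01,0,0]]'; python3 h.py 0.4831 0.2550 0.1552 -148.9; python3 -c "
from h import *
snap('scene','s6');crop('s6',220,100,380,240,5,'c11')"
```

```text
clock: 13.15
eef_pos: [0.5569, 0.3004, 0.3106]
ee_rot: [-0.006, -0.268, 0.963, 0.002]
ft_force: [0.0, 0.5, -1.5]
gripper_width: 0.0115
t=13.15 rows to go: [8.66, -0.07, 0.13] twist 0.04 | now grasp [0.555, 0.3005, 0.1556] yaw -148.86 q [0.38, 0.55, -0.09, 0.94, 0.01, -0.17] F [0.0, 0.5, -1.5] w 0.0115
```

View pics/c11.png

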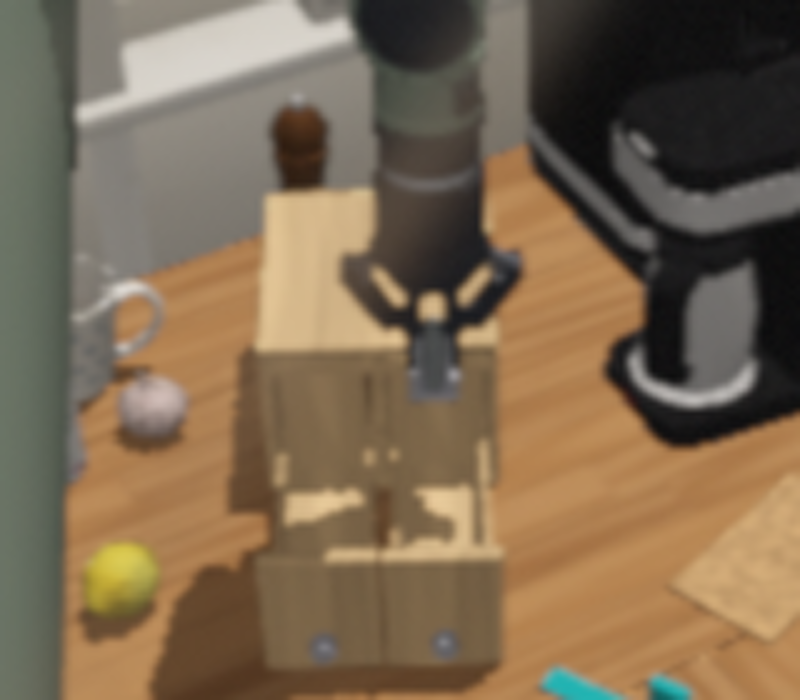

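```bash
python3 -m crank '[[2,0,0.02,0,0],[4,0,0.04,0,0],[6,0,0.06,0,0],[8,0,0.08,0,0],[10,0,0.1,0,0],[11,0,-1,0,0],[11.5,0,-5,0,0],[11.5,0,-8,0,0]]'; python3 h.py 0.5941 0.0592 0.22 169.5
```

```text
clock: 14.0
eef_pos: [0.4591, 0.2407, 0.3942]
ee_rot: [-0.005, -0.268, 0.963, 0.002]
ft_force: [0.7, 0.4, -1.4]
gripper_width: 0.0111
t=14.00 rows to go: [-2.19, -22.53, 1.75] twist 41.63 | now grasp [0.4573, 0.2409, 0.2392] yaw -148.87 q [0.34, 0.28, -0.29, 1.02, 0.0, -0.2] F [0.7, 0.4, -1.4] w 0.0111
```

```bash
python3 -m crank '[[0,-3,0,5,0],[0,-6,0.5,11,0],[0,-9,1,17,0],[-0.5,-12,1.2,23,0],[-1,-16,1.5,29,0],[-1.5,-19,1.7,35,0],[-2,-22,1.7,41,0],[-2.2,-22.5,1.7,41.6,0]]'; python3 h.py 0.5941 0.0592 0.1 169.5
```

```text
clock: 14.8
eef_pos: [0.5963, 0.0568, 0.3763]
ee_rot: [-0.004, 0.094, 0.996, -0.0]
ft_force: [0.0, 0.6, -1.3]
gripper_width: 0.0116
t=14.80 rows to go: [0.15, 0.21, 12.13] twist -0.25 | now grasp [0.5949, 0.0569, 0.2213] yaw 169.25 q [-0.03, 0.44, -0.1, 1.04, -0.0, 0.16] F [0.0, 0.6, -1.3] w 0.0116
```

```bash
python3 -m crank '[[0,0,0,0,0],[0,0,0,0,0]]';python3 -c "
from h import *
snap('top','t7');snap('scene','s7')
crop('t7',310,60,510,240,4,'c12')";python3 h.py 0.5941 0.0592 0.06 169.5
```

```text
clock: 15.0
eef_pos: [0.5962, 0.0571, 0.3767]
ee_rot: [-0.004, 0.093, 0.996, -0.0]
ft_force: [0.7, 0.3, -1.7]
gripper_width: 0.0113
t=15.10 rows to go: [0.04, 0.13, 16.16] twist -0.16 | now grasp [0.5943, 0.0578, 0.2216] yaw 169.34 q [-0.03, 0.44, -0.1, 1.04, 0.0, 0.16] F [-0.2, -1.3, -1.1] w 0.0115
```

View pics/c12.png

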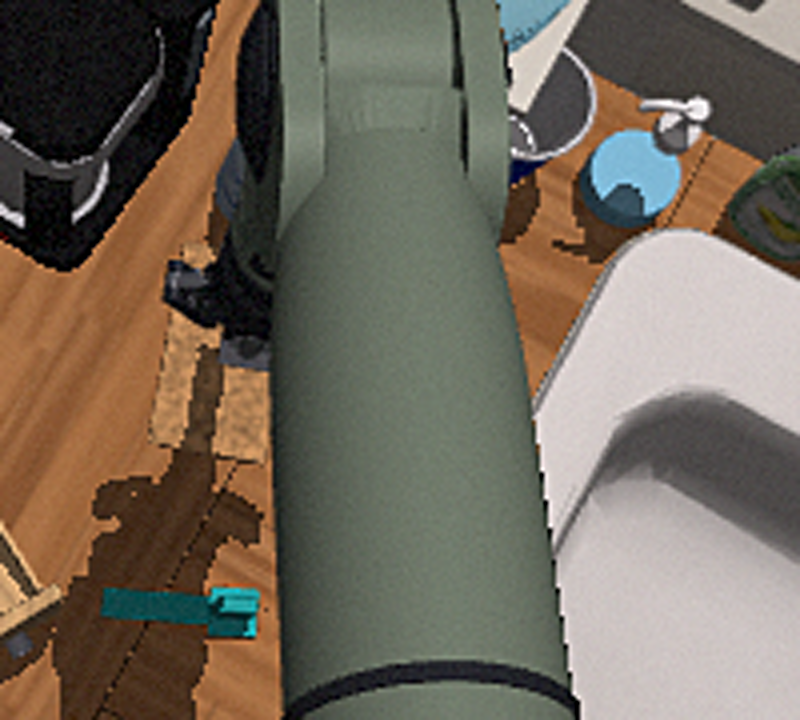

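```bash
python3 -m crank '[[0,0.1,4,0,0],[0,0.1,8,0,0],[0,0.1,12,0,0],[0,0.1,15,0,0],[0,0.1,16.5,0,0],[0,0.1,17.4,0,0],[0,0.1,17.6,0,0]]'; python3 h.py 0.5941 0.0592 0.0365 169.5
```

```text
clock: 15.8
eef_pos: [0.5938, 0.0595, 0.2]
ee_rot: [-0.005, 0.092, 0.996, -0.0]
ft_force: [0.3, 0.5, -0.7]
gripper_width: 0.0114
t=15.80 rows to go: [-0.05, -0.02, 0.85] twist -0.09 | now grasp [0.5922, 0.0596, 0.045] yaw 169.41 q [-0.02, 0.62, -0.3, 0.66, 0.0, 0.16] F [0.3, 0.5, -0.7] w 0.0114
```

```bash
python3 -m crank '[[0,0,0.3,0,0],[0,0,0.5,0,0],[0,0,0.7,0,0],[0,0,0.8,0,0],[0,0,0.85,0,0]]'; python3 h.py 0.5941 0.0592 0.0365 169.5
```

```text
clock: 16.3
eef_pos: [0.5938, 0.0595, 0.1918]
ee_rot: [-0.005, 0.092, 0.996, -0.0]
ft_force: [-1.4, -0.0, 0.9]
gripper_width: 0.0115
t=16.30 rows to go: [-0.03, -0.02, 0.03] twist -0.09 | now grasp [0.5923, 0.0596, 0.0368] yaw 169.41 q [-0.02, 0.63, -0.31, 0.65, 0.0, 0.16] F [-1.4, -0.0, 0.9] w 0.0115
```

Touching; release and rise.

```bash
python3 -m crank '[[0,0,0.05,0,0.3],[0,0,0.05,0,0.6],[0,0,0.05,0,0.6],[0,0,0.05,0,0.8],[0,0,0,0,1],[0,0,0,0,1]]'; python3 -m crank '[[0,0,-2,0,1],[0,0,-5,0,1],[1,0,-9,0,1],[3,0,-13,0,1],[6,0,-17,0,1],[7,0,-19,0,1],[7,0,-19,0,1]]';python3 -c "
from h import *
snap('wrist','w8')
"; python3 h.py 0.5941 0.0592 0.0365 169.5
```

```text
clock: 16.9
eef_pos: [0.5939, 0.0595, 0.1919]
ee_rot: [-0.005, 0.092, 0.996, -0.0]
ft_force: [0.5, -0.4, -0.1]
gripper_width: 0.0852
clock: 17.6
eef_pos: [0.5266, 0.0726, 0.3863]
ee_rot: [-0.002, 0.092, 0.996, 0.0]
ft_force: [0.4, 0.2, -0.3]
gripper_width: 0.0852
t=17.65 rows to go: [-6.95, -0.06, 19.24] twist -0.07 | now grasp [0.5261, 0.0725, 0.2293] yaw 169.43 q [-0.0, 0.31, -0.27, 1.0, 0.0, 0.18] F [-0.0, 0.9, -0.8] w 0.0854
```

View pics/w8.png

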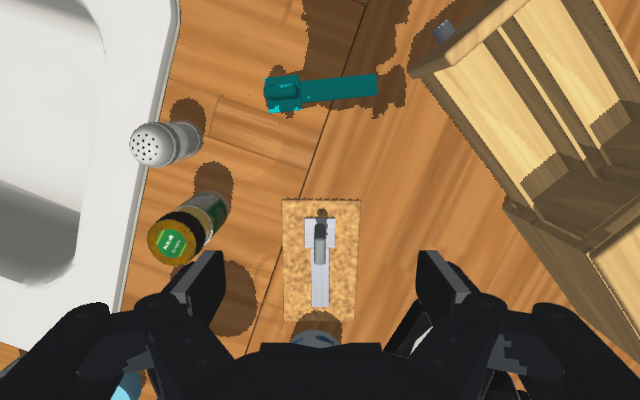

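```bash
python3 -c "
from h import *
print('s2',onplane('w8',[(150,145)],.088).round(4),'jar',onplane('w8',[(174,238)],.105).round(4))
print('s1',onplane('top0',[(428.5,135)],.088).round(4),'s2',onplane('top0',[(411,201)],.088).round(4),'jar',onplane('top0',[(409.5,170)],.105).round(4))
C=cloud('w8');Z=C[...,2]
for (u,v) in((158,143),(185,233)):
  q=C[v-35:v+35,u-40:u+50].reshape(-1,3)
  for a,b in((.02,.06),(.06,.08),(.08,.12)):
    k=q[(q[:,2]>a)&(q[:,2]<b)]; k=k[np.linalg.norm(k[:,:2]-np.median(k[:,:2],0),axis=1)<.04]
    print(a,len(k),k[:,:2].min(0).round(3),k[:,:2].max(0).round(3),((k[:,:2].min(0)+k[:,:2].max(0))/2).round(4))
C=cloud('top0');q=C[115:165,415:445].reshape(-1,3);k=q[(q[:,2]>.05)&(q[:,2]<.1)];print(k.min(0).round(3),k.max(0).round(3))
"
```

```text
s2 [[ 0.4583 -0.0598  0.088 ]] jar [[ 0.5367 -0.0551  0.105 ]]
s1 [[ 0.6474 -0.1183  0.088 ]] s2 [[ 0.4578 -0.0612  0.088 ]] jar [[ 0.543  -0.0567  0.105 ]]
0.02 684 [ 0.438 -0.068] [ 0.479 -0.045] [ 0.459  -0.0565]
0.06 605 [ 0.439 -0.077] [ 0.479 -0.044] [ 0.4588 -0.0607]
0.08 1251 [ 0.441 -0.08 ] [ 0.476 -0.047] [ 0.4587 -0.0633]
0.02 576 [ 0.518 -0.069] [ 0.559 -0.036] [ 0.5384 -0.0526]
0.06 526 [ 0.518 -0.066] [ 0.559 -0.036] [ 0.5386 -0.0511]
0.08 2458 [ 0.517 -0.081] [ 0.562 -0.036] [ 0.5397 -0.0582]
[ 0.625 -0.14   0.05 ] [ 0.662 -0.103  0.094]
```

```bash
python3 h.py 0.459 -0.062 0.066 175; python3 -c "
from h import *
C=cloud('top0');q=C[70:125,410:465].reshape(-1,3);k=q[(q[:,2]>.03)&(q[:,2]<.2)]
for a in np.arange(.03,.16,.015):
  j=k[(k[:,2]>a)&(k[:,2]<a+.015)]
  if len(j):print(a.round(3),len(j),j.min(0).round(3),j.max(0).round(3))"
```

```text
t=17.65 rows to go: [4.12, -14.45, 16.36] twist -5.57 | now grasp [0.5261, 0.0725, 0.2293] yaw 169.43 q [-0.0, 0.31, -0.27, 1.0, 0.0, 0.18] F [-0.0, 0.9, -0.8] w 0.0854
0.03 215 [ 0.727 -0.247  0.03 ] [ 0.864 -0.091  0.045]
0.045 88 [ 0.754 -0.243  0.045] [ 0.858 -0.079  0.06 ]
0.06 84 [ 0.753 -0.199  0.06 ] [ 0.822 -0.074  0.074]
0.075 80 [ 0.75  -0.2    0.075] [ 0.825 -0.072  0.09 ]
0.09 72 [ 0.748 -0.202  0.09 ] [ 0.826 -0.073  0.105]
0.105 110 [ 0.745 -0.205  0.105] [ 0.827 -0.113  0.116]
```

```bash
python3 -m crank '[[1,-4,0,-2,1],[2,-8,1,-4,1],[3,-12,3,-5.6,1],[4.1,-14.4,6,-5.6,1],[4.1,-14.4,8,-5.6,1],[4.1,-14.4,8,-5.6,1]]'; python3 -c "
from h import *
snap('wrist','w9')
";python3 h.py 0.459 -0.062 0.066 175
```

```text
clock: 18.25
eef_pos: [0.458, -0.0621, 0.301]
ee_rot: [-0.006, 0.044, 0.999, 0.001]
ft_force: [0.0, 1.0, -0.3]
gripper_width: 0.0854
t=18.30 rows to go: [-0.08, -0.03, 8.17] twist -0.03 | now grasp [0.4575, -0.0615, 0.1477] yaw 174.97 q [-0.29, 0.28, -0.55, 0.75, -0.0, -0.21] F [0.3, 0.5, -0.3] w 0.0852
```

View pics/w9.png

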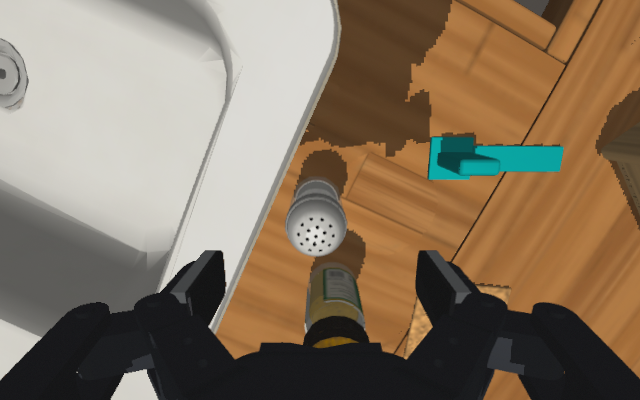

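```bash
python3 -c "
from h import *
print(onplane('w9',[(316,231)],.088).round(4))
C=cloud('w9');q=C[175:260,275:355].reshape(-1,3)
for a in(.03,.06,.075):
  k=q[(q[:,2]>a)&(q[:,2]<a+.018)];print(a,k.min(0).round(3),k.max(0).round(3))"
```

```text
[[ 0.4566 -0.0646  0.088 ]]
0.03 [ 0.439 -0.086  0.03 ] [ 0.458 -0.046  0.048]
0.06 [ 0.439 -0.085  0.062] [ 0.471 -0.045  0.078]
0.075 [ 0.44  -0.083  0.075] [ 0.476 -0.046  0.092]
```

```bash
python3 h.py 0.459 -0.065 0.066 175; python3 -m crank '[[-0.1,-0.35,3,0,1],[-0.1,-0.35,6,0,1],[-0.1,-0.35,7.6,0,1],[-0.1,-0.35,8.2,0,1],[-0.1,-0.35,8.2,0,1]]'; python3 h.py 0.459 -0.065 0.066 175
```

```text
t=18.30 rows to go: [-0.1, -0.32, 8.17] twist -0.03 | now grasp [0.4575, -0.0615, 0.1477] yaw 174.97 q [-0.29, 0.28, -0.55, 0.75, -0.0, -0.21] F [0.3, 0.5, -0.3] w 0.0852
clock: 18.8
eef_pos: [0.4595, -0.065, 0.2206]
ee_rot: [-0.005, 0.043, 0.999, 0.001]
ft_force: [-0.1, 0.7, -0.1]
gripper_width: 0.0854
t=18.80 rows to go: [0.05, -0.01, -0.04] twist 0.03 | now grasp [0.4579, -0.0646, 0.0656] yaw 175.03 q [-0.3, 0.4, -0.64, 0.54, -0.0, -0.21] F [-0.1, 0.7, -0.1] w 0.0854
```

```bash
python3 -m crank '[[0,0,0,0,0.6],[0,0,0,0,0.3],[0,0,0,0,0.1],[0,0,0,0,0.1],[0,0,0,0,0.1],[0,0,0,0,0.1]]' 35; python3 h.py 0.44 0.1 0.23 -170
```

```text
clock: 19.4
eef_pos: [0.46, -0.0651, 0.2216]
ee_rot: [-0.004, 0.043, 0.999, 0.001]
ft_force: [-0.5, -1.3, 4.2]
gripper_width: 0.0383
t=19.40 rows to go: [3.57, 16.29, -16.3] twist -14.97 | now grasp [0.4587, -0.0649, 0.0666] yaw 175.03 q [-0.3, 0.4, -0.64, 0.54, -0.0, -0.21] F [-0.5, -1.3, 4.2] w 0.0383
```

```bash
python3 -m crank '[[0,0,-3,0,0.1],[0,0,-7,0,0.1],[0,0,-11,0,0.1],[0,1,-15,0,0.1],[0.5,4,-16,-2,0.1],[1,7,-16,-6,0.1],[1,10,-16,-10,0.1],[1,10,-16,-10,0.1]]'; python3 h.py 0.5147 0.2741 0.23 -148.9
```

```text
clock: 20.2
eef_pos: [0.4597, 0.0375, 0.3822]
ee_rot: [-0.004, -0.046, 0.999, 0.002]
ft_force: [-0.5, -0.4, -1.1]
gripper_width: 0.0384
t=20.20 rows to go: [-7.66, 23.05, -0.26] twist -25.8 | now grasp [0.4584, 0.0379, 0.2272] yaw -174.7 q [-0.08, 0.18, -0.44, 0.95, 0.0, -0.17] F [-0.5, -0.4, -1.1] w 0.0384
```

```bash
python3 -m crank '[[-1,3,0,-4,0.1],[-2,6.5,0,-8,0.1],[-3,10,0,-12,0.1],[-4,13.5,0,-16,0.1],[-5.5,17,0,-20,0.1],[-7,20,0,-24,0.1],[-7.7,23,0,-25.8,0.1],[-7.7,23,0,-25.8,0.1]]'; python3 -m crank '[[0,0,0,0,0.1],[0,0,0,0,0.1]]';python3 -c "
from h import *
snap('wrist','w10');snap('scene','s10')"; python3 h.py 0.5147 0.2741 0.13 -148.9
```

```text
clock: 21.0
eef_pos: [0.5156, 0.276, 0.3821]
ee_rot: [-0.003, -0.27, 0.963, 0.003]
ft_force: [-0.6, -0.9, -1.6]
gripper_width: 0.0386
clock: 21.2
eef_pos: [0.5156, 0.2751, 0.3818]
ee_rot: [-0.004, -0.269, 0.963, 0.003]
ft_force: [-0.2, -0.1, -2.2]
gripper_width: 0.0384
t=21.30 rows to go: [0.07, -0.09, 9.71] twist 0.09 | now grasp [0.5144, 0.2754, 0.2271] yaw -148.81 q [0.36, 0.41, -0.13, 1.04, 0.01, -0.18] F [0.2, -0.4, -0.9] w 0.0387
```

View pics/w10.png

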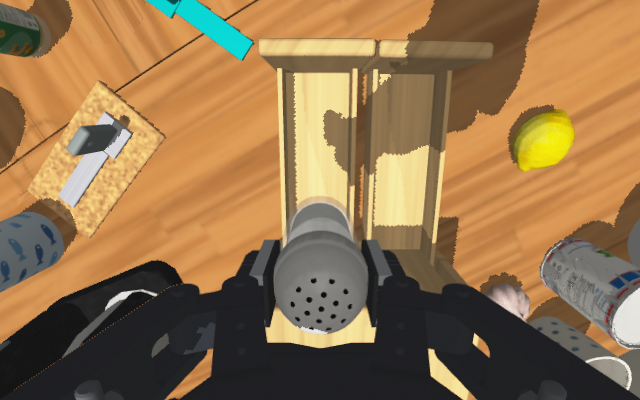

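View pics/s10.png

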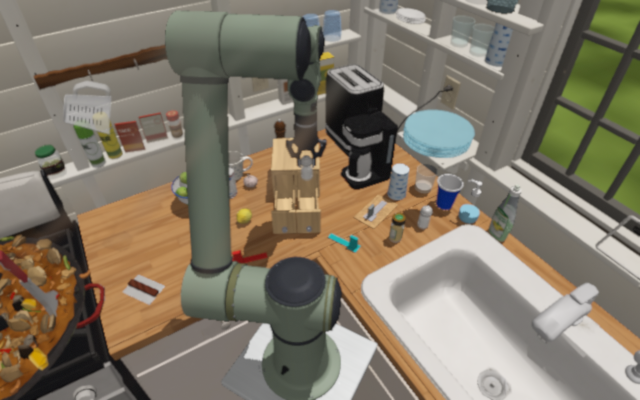

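```bash
python3 -c "
from h import *
crop('w10',240,20,500,220,3,'c13')"
```

```text
(no output)
```

View pics/c13.png

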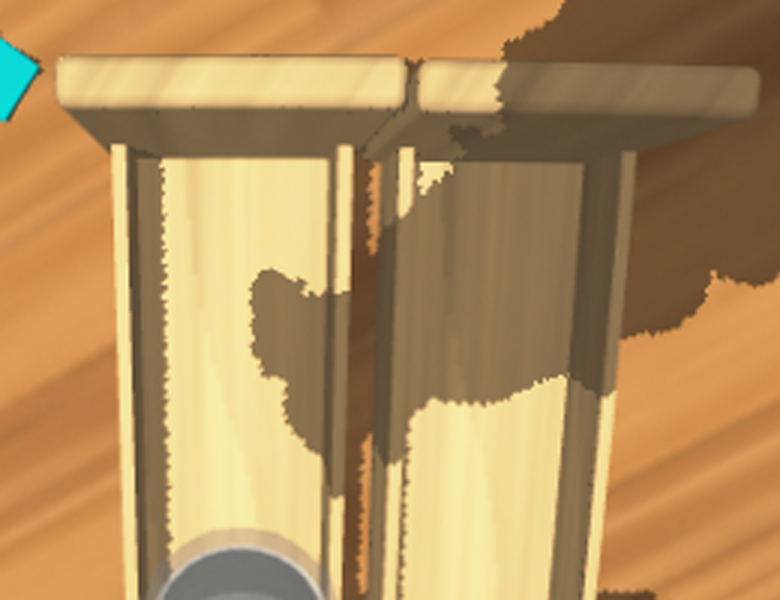

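```bash
python3 -c "
from h import *
c=lambda l:[(a/3-.33+240,b/3-.33+20) for a,b in l]
P=np.r_[onplane('w10',c([(129,147),(338,147),(137,590),(328,590)]),.052),onplane('w10',c([(62,107),(403,107),(420,110),(757,115),(60,57),(405,57)]),.112)]
a=np.radians(31.1);ex=np.array([np.cos(a),np.sin(a)]);ey=np.array([-np.sin(a),np.cos(a)])
C0=np.array([.6420,.4000]); q=np.c_[(P[:,:2]-C0)@ex,(P[:,:2]-C0)@ey];print(q.round(4)); print('ctr',(q[0]+q[1])/2,(q[2]+q[3])/2)
C=cloud('w10');r=C[195:335,270:370].reshape(-1,3)
for z0 in(.17,.19,.21,.23,.25):
  k=r[(r[:,2]>z0)&(r[:,2]<z0+.02)]
  if len(k): s=(k[:,:2]-C0);print(z0,len(k),(s@ex).min().round(4),(s@ex).max().round(4),(s@ey).min().round(4),(s@ey).max().round(4))"
```

```text
[[-0.2788 -0.0724]
 [-0.2789 -0.0116]
 [-0.1437 -0.0734]
 [-0.1436 -0.0114]
 [-0.2801 -0.0814]
 [-0.2802 -0.0027]
 [-0.2796  0.0012]
 [-0.2801  0.0812]
 [-0.2909 -0.0815]
 [-0.291  -0.0026]]
ctr [-0.27880645 -0.04197816] [-0.14366593 -0.04241803]
0.17 649 -0.1934 -0.1719 -0.0617 -0.0194
0.19 1052 -0.1931 -0.1731 -0.0611 -0.0198
0.21 1277 -0.1937 -0.1635 -0.0635 -0.0181
0.23 7446 -0.1937 -0.1592 -0.061 -0.0207
0.25 297 -0.1807 -0.167 -0.0483 -0.0329
```

```bash
python3 -m crank '[[0,-0.1,3,0.1,0.1],[0,-0.1,6,0.1,0.1],[0,-0.1,9,0.1,0.1],[0,-0.1,11.5,0.1,0.1],[0,-0.1,13,0.1,0.1],[0,-0.1,13.6,0.1,0.1],[0,-0.1,13.6,0.1,0.1]]'; python3 h.py 0.5147 0.2741 0.0846 -148.9
```

```text
clock: 22.0
eef_pos: [0.5149, 0.2737, 0.2457]
ee_rot: [-0.004, -0.267, 0.964, 0.002]
ft_force: [-0.6, 0.4, -1.8]
gripper_width: 0.0388
t=22.00 rows to go: [-0.01, 0.04, 0.61] twist -0.08 | now grasp [0.5135, 0.2741, 0.0907] yaw -148.98 q [0.36, 0.54, -0.3, 0.74, 0.01, -0.18] F [-0.6, 0.4, -1.8] w 0.0388
```

```bash
python3 -m crank '[[0,0,0.2,0,0.1],[0,0,0.4,0,0.1],[0,0,0.55,0,0.1],[0,0,0.6,0,0.1],[0,0,0.6,0,0.1]]'; python3 h.py 0.5147 0.2741 0.0846 -148.9
```

```text
clock: 22.5
eef_pos: [0.5149, 0.2738, 0.2398]
ee_rot: [-0.004, -0.267, 0.964, 0.002]
ft_force: [0.3, -0.4, -2.0]
gripper_width: 0.0384
t=22.50 rows to go: [-0.0, 0.04, 0.02] twist -0.07 | now grasp [0.5135, 0.2742, 0.0848] yaw -148.97 q [0.36, 0.54, -0.31, 0.72, 0.01, -0.18] F [0.3, -0.4, -2.0] w 0.0384
```

```bash
python3 -m crank '[[0,0,0.05,0,0.1],[0,0,0.1,0,0.1],[0,0,0.12,0,0.1]]'; python3 h.py 0.5147 0.2741 0.0846 -148.9
```

```text
clock: 22.8
eef_pos: [0.5152, 0.274, 0.2396]
ee_rot: [-0.003, -0.268, 0.964, 0.003]
ft_force: [-1.6, 0.1, 7.0]
gripper_width: 0.0382
t=22.80 rows to go: [0.04, 0.03, 0.0] twist -0.06 | now grasp [0.5141, 0.2746, 0.0846] yaw -148.96 q [0.36, 0.54, -0.31, 0.72, 0.01, -0.18] F [-1.6, 0.1, 7.0] w 0.0382
```

```bash
python3 -m crank '[[0,0,-0.05,0,0.3],[0,0,-0.05,0,0.6],[0,0,-0.05,0,0.8],[0,0,-0.05,0,0.8],[0,0,-0.05,0,0.8]]'; python3 -m crank '[[0,0,-1,0,0.8],[0,0,-4,0,0.8],[0,0,-8,0,0.8],[0,0,-12,0,0.9],[0,-3,-14,4,1],[0,-7,-14,10,1],[0,-10,-14,14,1],[0,-10,-14,14,1]]';python3 -c "
from h import *
snap('wrist','w11')";  python3 h.py 0.6 -0.118 0.2 175
```

```text
clock: 23.3
eef_pos: [0.5152, 0.274, 0.24]
ee_rot: [-0.003, -0.268, 0.964, 0.003]
ft_force: [-0.1, -0.6, 1.0]
gripper_width: 0.0681
clock: 24.1
eef_pos: [0.5695, 0.185, 0.3804]
ee_rot: [-0.002, -0.145, 0.989, 0.002]
ft_force: [-0.3, -0.8, 0.8]
gripper_width: 0.0854
t=24.15 rows to go: [5.81, -30.05, 2.37] twist 21.88 | now grasp [0.5675, 0.1869, 0.225] yaw -163.12 q [0.19, 0.43, -0.1, 1.05, 0.0, -0.1] F [-0.5, 0.7, 0.6] w 0.0854
```

View pics/w11.png

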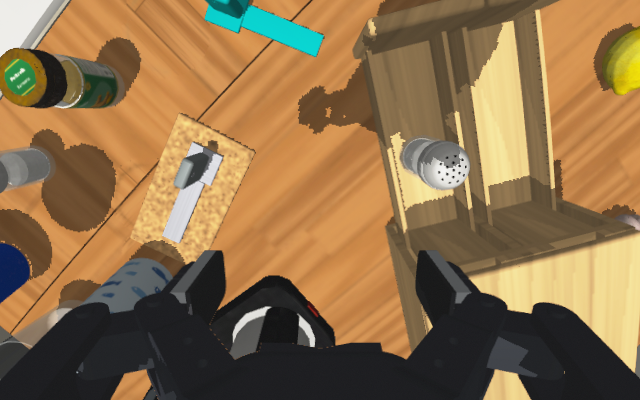

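```bash
python3 -c "
from h import *
C=cloud('top0');q=C[0:130,330:500].reshape(-1,3);k=q[(q[:,2]>.2)&(q[:,2]<.4)&(q[:,1]<.06)];print(len(k),k.min(0).round(3),k.max(0).round(3))"; python3 -m crank '[[1,-4,0,4,1],[2,-8,0,8,1],[3,-12,0,12,1],[4,-16,0,16,1],[5,-20,1,19,1],[5.5,-24,1,22,1],[5.8,-28,1.5,22,1],[5.8,-30,2,22,1]]';python3 -c "
from h import *
snap('wrist','w12')";  python3 h.py 0.644 -0.121 0.066 175
```

```text
7930 [ 0.766 -0.287  0.2  ] [0.981 0.06  0.398]
clock: 24.95
eef_pos: [0.6003, -0.1194, 0.359]
ee_rot: [-0.003, 0.045, 0.999, 0.001]
ft_force: [0.4, 0.7, -0.5]
gripper_width: 0.0852
t=25.00 rows to go: [-4.4, 0.38, 13.65] twist -0.28 | now grasp [0.5997, -0.1207, 0.2028] yaw 174.72 q [-0.32, 0.48, -0.09, 1.02, -0.0, -0.23] F [2.2, -2.0, -1.3] w 0.0857
```

View pics/w12.png

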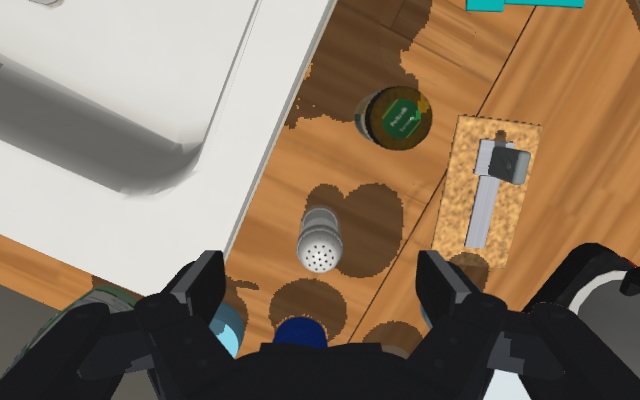

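```bash
python3 -c "
from h import *
print(onplane('w12',[(319,250)],.088).round(4))
C=cloud('w12');q=C[200:275,290:350].reshape(-1,3)
for a in(.03,.05,.06,.075):
  k=q[(q[:,2]>a)&(q[:,2]<a+.018)];print(a,len(k),k.min(0).round(3),k.max(0).round(3))"
```

```text
[[ 0.6384 -0.1237  0.088 ]]
0.03 275 [ 0.625 -0.144  0.03 ] [ 0.647 -0.103  0.048]
0.05 204 [ 0.625 -0.142  0.05 ] [ 0.643 -0.104  0.068]
0.06 415 [ 0.625 -0.144  0.063] [ 0.656 -0.104  0.078]
0.075 1424 [ 0.627 -0.142  0.075] [ 0.662 -0.105  0.091]
```

```bash
python3 -m crank '[[-2,0,2,0,1],[-4,0.1,5,0,1],[-4.5,0.1,9,0,1],[-4.5,0.1,12,0,1],[-4.5,0.1,13.3,0,1],[-4.5,0.1,13.7,0,1],[-4.5,0.1,13.7,0,1]]'; python3 h.py 0.645 -0.1235 0.066 175
```

```text
clock: 25.7
eef_pos: [0.645, -0.1232, 0.2211]
ee_rot: [-0.003, 0.046, 0.999, 0.001]
ft_force: [0.3, -0.3, 0.3]
gripper_width: 0.0853
t=25.70 rows to go: [-0.0, -0.03, 0.01] twist -0.22 | now grasp [0.644, -0.1229, 0.0661] yaw 174.78 q [-0.3, 0.68, -0.11, 0.79, 0.0, -0.21] F [0.3, -0.3, 0.3] w 0.0853
```

```bash
python3 -m crank '[[0,0,0,0,0.6],[0,0,0,0,0.3],[0,0,0,0,0.1],[0,0,0,0,0.1],[0,0,0,0,0.1],[0,0,0,0,0.1]]' 35; python3 h.py 0.6 0 0.23 175;  python3 -m crank '[[0,0,-3,0,0.1],[0,0,-7,0,0.1],[0,0,-11,0,0.1],[1,0,-14.5,0,0.1],[2,2,-16,0,0.1],[4,5,-16,0,0.1],[5,9,-16,-4,0.1],[6,13,-16,-8,0.1]]'; python3 h.py 0.4633 0.2431 0.23 -148.9
```

```text
clock: 26.3
eef_pos: [0.6455, -0.1234, 0.2227]
ee_rot: [-0.002, 0.046, 0.999, 0.001]
ft_force: [-0.6, 1.2, 5.0]
gripper_width: 0.0385
t=26.30 rows to go: [5.72, 11.9, -16.19] twist -0.23 | now grasp [0.6449, -0.1232, 0.0677] yaw 174.77 q [-0.3, 0.68, -0.1, 0.79, 0.0, -0.21] F [-0.6, 1.2, 5.0] w 0.0385
clock: 27.1
eef_pos: [0.5974, 0.012, 0.3835]
ee_rot: [-0.002, -0.025, 1.0, 0.001]
ft_force: [1.1, -0.3, -1.6]
gripper_width: 0.0385
t=27.10 rows to go: [12.25, 23.75, -0.06] twist -28.26 | now grasp [0.5969, 0.0123, 0.2285] yaw -177.16 q [-0.1, 0.43, -0.09, 1.05, 0.0, -0.15] F [1.1, -0.3, -1.6] w 0.0385
```

```bash
python3 -m crank '[[2,4,0,-4,0.1],[4,8,0,-8,0.1],[6,12,0,-12,0.1],[8,16,0,-16,0.1],[10,19,0,-20,0.1],[11.5,22,0,-24,0.1],[12.2,23.7,0,-28,0.1],[12.2,23.7,0,-28.2,0.1]]'; python3 -m crank '[[0,0,0,0,0.1],[0,0,0,0,0.1]]';python3 -c "
from h import *
snap('wrist','w13')
a=np.radians(31.1);ex=np.array([np.cos(a),np.sin(a)]);ey=np.array([-np.sin(a),np.cos(a)]);C0=np.array([.6420,.4000])
C=cloud('w13');r=C[180:335,260:380].reshape(-1,3)
for z0 in(.17,.19,.21,.23,.25):
  k=r[(r[:,2]>z0)&(r[:,2]<z0+.02)]
  if len(k): s=(k[:,:2]-C0);print(z0,len(k),(s@ex).min().round(4),(s@ex).max().round(4),(s@ey).min().round(4),(s@ey).max().round(4))"; python3 h.py 0.4633 0.2431 0.0857 -148.9
```

```text
clock: 27.9
eef_pos: [0.4624, 0.2444, 0.3845]
ee_rot: [-0.002, -0.27, 0.963, 0.002]
ft_force: [0.0, 0.7, -1.0]
gripper_width: 0.0387
clock: 28.1
eef_pos: [0.4627, 0.2438, 0.3845]
ee_rot: [-0.002, -0.269, 0.963, 0.002]
ft_force: [0.0, 1.2, -1.1]
gripper_width: 0.0386
0.17 660 -0.2551 -0.2342 -0.0615 -0.0193
0.19 957 -0.2546 -0.2345 -0.0612 -0.0197
0.21 1534 -0.2547 -0.2393 -0.0664 -0.0144
0.23 7105 -0.2547 -0.2195 -0.0653 -0.0161
0.25 2085 -0.2465 -0.2245 -0.0621 -0.0194
t=28.15 rows to go: [-0.05, -0.13, 14.38] twist 0.09 | now grasp [0.4622, 0.244, 0.2295] yaw -148.81 q [0.34, 0.29, -0.29, 0.99, 0.0, -0.2] F [0.2, 0.3, -2.0] w 0.0384
```

View pics/w13.png

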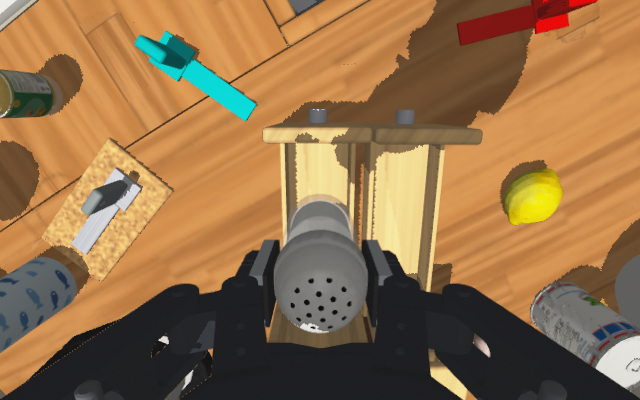

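```bash
python3 -m crank '[[0,-0.1,3,0.1,0.1],[0,-0.1,6,0.1,0.1],[0,-0.1,9,0.1,0.1],[0,-0.1,12,0.1,0.1],[0,-0.1,13.5,0.1,0.1],[0,-0.1,14,0.1,0.1],[0,-0.1,14,0.1,0.1]]'; python3 h.py 0.4633 0.2431 0.0857 -148.9
```

```text
clock: 28.85
eef_pos: [0.463, 0.2424, 0.244]
ee_rot: [-0.002, -0.267, 0.964, 0.001]
ft_force: [-0.1, -0.2, -1.2]
gripper_width: 0.0385
t=28.85 rows to go: [-0.06, 0.04, 0.33] twist -0.09 | now grasp [0.4622, 0.2427, 0.089] yaw -148.99 q [0.34, 0.45, -0.47, 0.66, 0.0, -0.2] F [-0.1, -0.2, -1.2] w 0.0385
```

```bash
python3 -m crank '[[0,0,0.15,0,0.1],[0,0,0.25,0,0.1],[0,0,0.33,0,0.1],[0,0,0.38,0,0.1],[0,0,0.42,0,0.1]]'; python3 h.py 0.4633 0.2431 0.0857 -148.9
```

```text
clock: 29.35
eef_pos: [0.4634, 0.2427, 0.2406]
ee_rot: [-0.002, -0.267, 0.964, 0.002]
ft_force: [-1.5, -0.9, 7.2]
gripper_width: 0.0384
t=29.35 rows to go: [-0.02, 0.04, -0.01] twist -0.08 | now grasp [0.4628, 0.243, 0.0856] yaw -148.98 q [0.34, 0.45, -0.48, 0.65, 0.0, -0.2] F [-1.5, -0.9, 7.2] w 0.0384
```

```bash
python3 -m crank '[[0,0,-0.05,0,0.3],[0,0,-0.05,0,0.6],[0,0,-0.05,0,0.8],[0,0,-0.05,0,0.8],[0,0,-0.05,0,0.8]]'; python3 -m crank '[[0,0,-1,0,0.8],[0,0,-4,0,0.8],[0,0,-8,0,0.8],[0,0,-12,0,0.9],[3,0,-14,0,0.5],[6,0,-14,0,0.2],[10,0,-14,0,0],[10,0,-14,0,0]]';python3 -c "
from h import *
snap('wrist','w14');snap('scene','s14')";  python3 h.py 0.3768 0.1910 0.098 -148.9
```

```text
clock: 29.85
eef_pos: [0.4633, 0.2426, 0.2411]
ee_rot: [-0.002, -0.267, 0.964, 0.001]
ft_force: [0.5, 0.8, 0.1]
gripper_width: 0.0683
clock: 30.65
eef_pos: [0.3738, 0.1891, 0.3813]
ee_rot: [-0.004, -0.267, 0.964, 0.001]
ft_force: [0.0, 0.1, -0.0]
gripper_width: 0.0185
t=30.75 rows to go: [0.05, 0.04, 12.92] twist -0.1 | now grasp [0.3774, 0.191, 0.2272] yaw -149.0 q [0.29, 0.11, -0.53, 0.93, 0.0, -0.25] F [0.6, 0.9, -0.3] w 0.0037
```

View pics/s14.png

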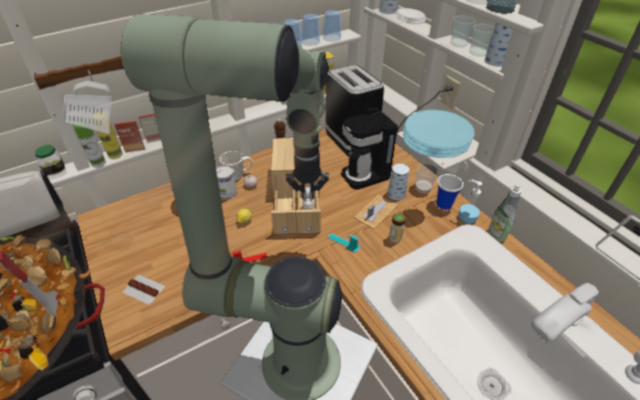

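View pics/w14.png

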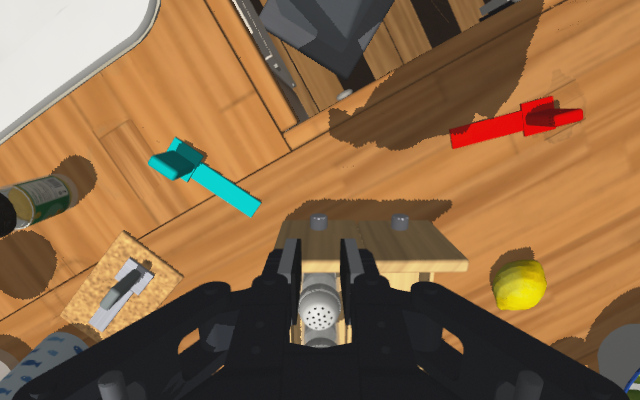

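```bash
python3 -m crank '[[0,0,0,0,0],[0,0,3,0,0],[0,0,6,0,0],[0,0,9,0,0],[0,0,12,0,0],[0,0,12.9,0,0],[0,0,12.9,0,0]]'; python3 h.py 0.5584 0.3005 0.098 -148.9; python3 -c "
from h import *
snap('wrist','w15')
C=cloud('w15');print(1)"
```

```text
clock: 31.45
eef_pos: [0.3776, 0.1911, 0.2523]
ee_rot: [-0.002, -0.267, 0.964, 0.002]
ft_force: [-0.1, -0.5, 0.3]
gripper_width: -0.0
t=31.45 rows to go: [-21.13, 0.07, -0.14] twist -0.1 | now grasp [0.3768, 0.1913, 0.0973] yaw -149.0 q [0.29, 0.28, -0.71, 0.58, 0.0, -0.25] F [-0.1, -0.5, 0.3] w -0.0
1
```

View pics/w15.png

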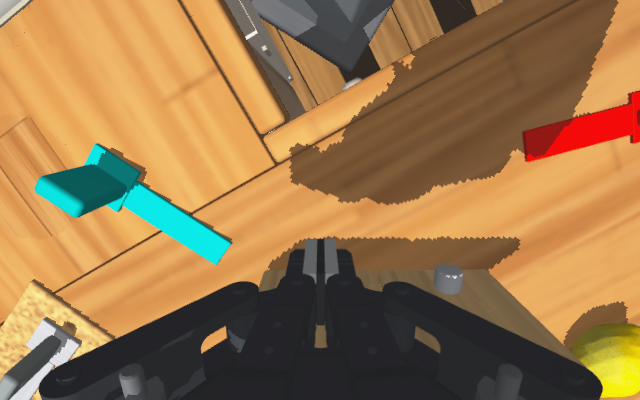

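```bash
python3 -m crank '[[-0.6,0,-0.05,0,0],[-1.2,0,-0.05,0,0],[-1.6,0,-0.05,0,0],[-2,0,-0.05,0,0],[-2.4,0,-0.05,0,0],[-2.8,0,-0.05,0,0],[-3.2,0,-0.05,0,0],[-3.6,0,-0.05,0,0]]'; python3 h.py 0.5584 0.3005 0.098 -148.9;python3 -m crank '[[-0.4,0,0,0,0],[-0.8,0,0,0,0],[-1.3,0,0,0,0],[-1.8,0,0,0,0],[-2.3,0,0,0,0],[-2.8,0,0,0,0],[-3.3,0,0,0,0],[-3.8,0,0,0,0]]'; python3 h.py 0.5584 0.3005 0.098 -148.9
```

```text
clock: 32.3
eef_pos: [0.4088, 0.2097, 0.2536]
ee_rot: [-0.002, -0.267, 0.964, 0.001]
ft_force: [-2.2, -1.1, 1.8]
gripper_width: 0.0
t=32.30 rows to go: [-17.5, 0.07, 0.02] twist -0.09 | now grasp [0.4081, 0.21, 0.0986] yaw -148.99 q [0.31, 0.34, -0.63, 0.61, 0.0, -0.23] F [-2.2, -1.1, 1.8] w 0.0
clock: 33.1
eef_pos: [0.4416, 0.2296, 0.2535]
ee_rot: [-0.002, -0.267, 0.964, 0.002]
ft_force: [-2.4, 0.0, -0.3]
gripper_width: -0.0
t=33.10 rows to go: [-13.66, 0.06, 0.01] twist -0.09 | now grasp [0.4409, 0.2299, 0.0985] yaw -148.99 q [0.33, 0.39, -0.53, 0.65, 0.0, -0.21] F [-2.4, 0.0, -0.3] w -0.0
```

Pushing with about 2.4 N, as expected. Continue.

```bash
python3 -m crank '[[-0.4,0,0,0,0],[-0.9,0,0,0,0],[-1.4,0,0,0,0],[-1.9,0,0,0,0],[-2.4,0,0,0,0],[-2.9,0,0,0,0],[-3.4,0,0,0,0],[-3.9,0,0,0,0]]';python3 -m crank '[[-0.5,0,0,0,0],[-1,0,0,0,0],[-1.5,0,0,0,0],[-2,0,0,0,0],[-2.5,0,0,0,0],[-3,0,0,0,0],[-3.5,0,0,0,0],[-3.9,0,0,0,0]]'; python3 h.py 0.5584 0.3005 0.098 -148.9;python3 -c "
from h import *
snap('scene','s16');crop('s16',220,100,380,240,5,'c16')"
```

```text
clock: 33.9
eef_pos: [0.4754, 0.2499, 0.2534]
ee_rot: [-0.002, -0.267, 0.964, 0.002]
ft_force: [-2.3, -0.3, 1.0]
gripper_width: 0.0001
clock: 34.7
eef_pos: [0.5093, 0.2702, 0.2532]
ee_rot: [-0.002, -0.267, 0.964, 0.002]
ft_force: [-2.4, -0.3, 1.3]
gripper_width: 0.0
t=34.70 rows to go: [-5.77, 0.06, 0.01] twist -0.09 | now grasp [0.5086, 0.2705, 0.0982] yaw -148.99 q [0.36, 0.52, -0.32, 0.74, 0.0, -0.18] F [-2.4, -0.3, 1.3] w 0.0
```

View pics/c16.png

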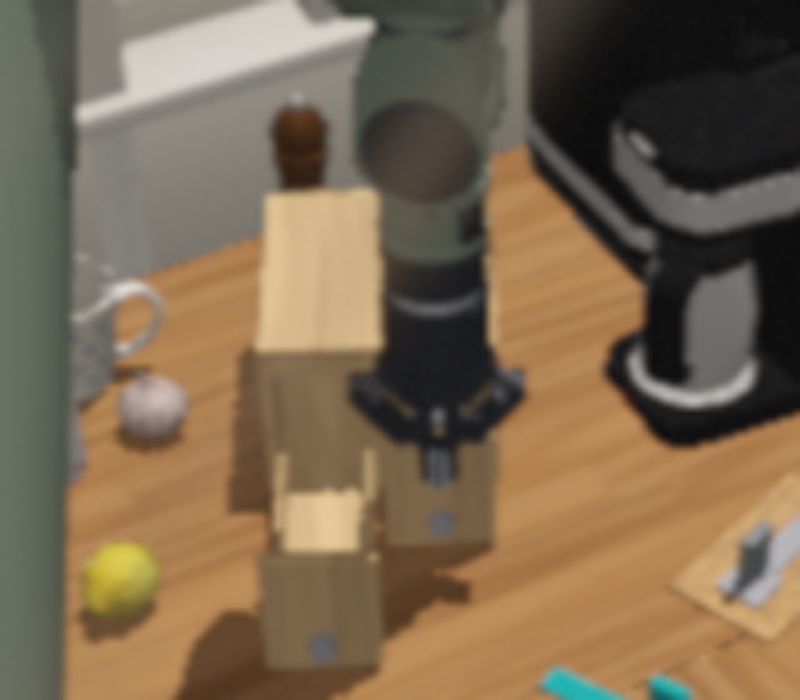

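```bash
python3 -m crank '[[-0.5,0,0,0,0],[-1,0,0,0,0],[-1.5,0,0,0,0],[-2,0,0,0,0],[-2.5,0,0,0,0],[-3,0,0,0,0],[-3.4,0,0,0,0],[-3.8,0,0,0,0]]';python3 h.py 0.5584 0.3005 0.098 -148.9;python3 -m crank '[[-0.3,0,0,0,0],[-0.6,0,0,0,0],[-0.9,0,0,0,0],[-1.2,0,0,0,0],[-1.5,0,0,0,0]]'; python3 h.py 0.5584 0.3005 0.098 -148.9
```

```text
clock: 35.55
eef_pos: [0.5427, 0.2902, 0.2532]
ee_rot: [-0.001, -0.267, 0.964, 0.002]
ft_force: [-2.2, -0.3, -0.5]
gripper_width: -0.0002
t=35.55 rows to go: [-1.88, 0.07, 0.02] twist -0.09 | now grasp [0.5422, 0.2906, 0.0982] yaw -148.99 q [0.37, 0.58, -0.21, 0.79, 0.0, -0.17] F [-2.2, -0.3, -0.5] w -0.0002
clock: 36.05
eef_pos: [0.5557, 0.2981, 0.2532]
ee_rot: [-0.001, -0.267, 0.964, 0.002]
ft_force: [-1.7, -0.7, 0.2]
gripper_width: 0.0002
t=36.05 rows to go: [-0.36, 0.07, 0.02] twist -0.08 | now grasp [0.5552, 0.2984, 0.0982] yaw -148.98 q [0.37, 0.6, -0.16, 0.81, 0.0, -0.17] F [-1.7, -0.7, 0.2] w 0.0002
```

```bash
python3 -m crank '[[-0.2,0,0,0,0],[-0.4,0,0,0,0],[-0.6,0,0,0,0],[-0.8,0,0,0,0],[-0.8,0,0,0,0]]'; python3 h.py 0.5584 0.3005 0.098 -148.9
```

```text
clock: 36.55
eef_pos: [0.5608, 0.3012, 0.2532]
ee_rot: [-0.004, -0.267, 0.964, 0.001]
ft_force: [-9.8, -5.7, 7.1]
gripper_width: -0.0002
t=36.55 rows to go: [0.24, 0.06, 0.02] twist -0.1 | now grasp [0.5595, 0.301, 0.0982] yaw -149.0 q [0.38, 0.61, -0.14, 0.83, 0.0, -0.16] F [-9.8, -5.7, 7.1] w -0.0002
```

```bash
python3 -m crank '[[0.5,0,0,0,0],[2,0,0,0,0],[4,0,0,0,0],[6,0,-3,0,0.5],[8,0,-7,0,0.5],[9,-2,-12,0,0.5],[9,-6,-14,0,0.5],[9,-10,-14,0,0.5]]'; python3 -m crank '[[2,-4,0,5,0.5],[4,-8,0,10,0.5],[6,-12,0,15,0.5],[8,-16,0,20,0.5],[10,-20,0,25,0.5],[12,-24,0,30,0.5],[12,-24,0,30,0.5]]';python3 -c "
from h import *
snap('top','t17');snap('scene','s17');crop('t17',190,80,390,250,4,'c17');crop('s17',220,100,430,260,3.8,'c18')"; python3 h.py 0.4 -0.2 0.25 180
```

```text
clock: 37.35
eef_pos: [0.538, 0.1689, 0.399]
ee_rot: [0.001, -0.268, 0.963, -0.0]
ft_force: [0.5, 0.3, 0.3]
gripper_width: 0.0426
clock: 38.05
eef_pos: [0.56, -0.1038, 0.3993]
ee_rot: [0.003, -0.006, 1.0, -0.001]
ft_force: [-0.1, 0.7, -1.0]
gripper_width: 0.0428
t=38.15 rows to go: [16.11, -9.74, -0.66] twist 0.99 | now grasp [0.56, -0.0997, 0.244] yaw -179.01 q [-0.31, 0.36, -0.16, 1.05, 0.0, -0.32] F [-0.4, -0.7, -1.3] w 0.0426
```

View pics/c17.png

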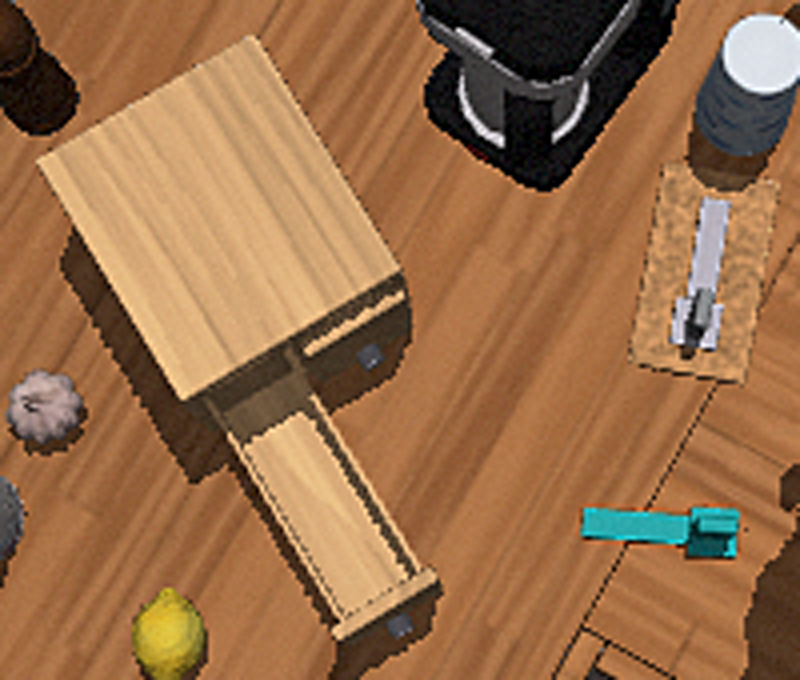

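View pics/c18.png

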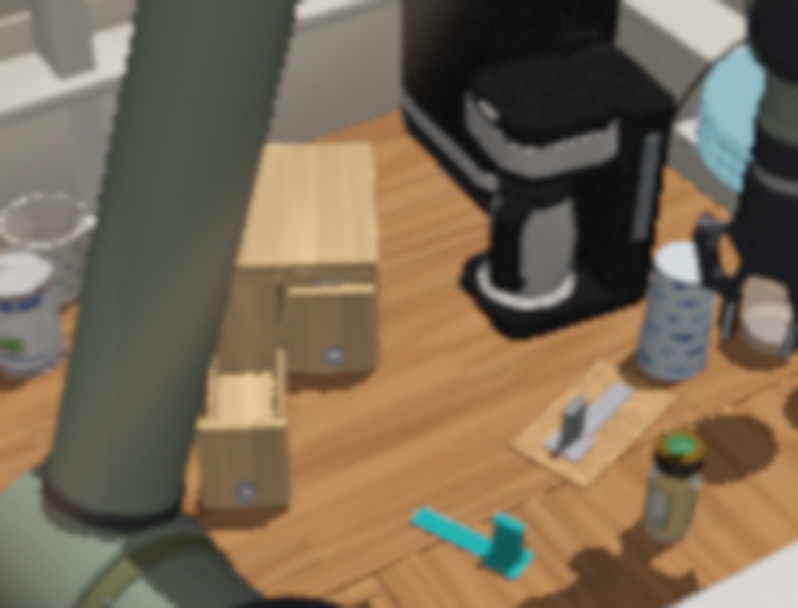

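```bash
python3 -c "
from h import *
a=np.radians(31.1);ex=np.array([np.cos(a),np.sin(a)]);ey=np.array([-np.sin(a),np.cos(a)]);C0=np.array([.6420,.4000])
c=lambda l:[(a/4-.375+190,b/4-.375+80) for a,b in l]
P=onplane('t17',c([(308,356),(406,300),(340,641),(440,583)]),.112);print(np.c_[(P[:,:2]-C0)@ex,(P[:,:2]-C0)@ey].round(4))
ft=onplane('t17',c([(674,295),(722,302),(716,349),(669,343)]),.008);print('foot',ft.mean(0).round(4)); tip=onplane('t17',c([(714,199)]),.008);print(tip.round(4))
p=cloud('t17')[...,:]
for n in('t17',):
  j=onplane(n,[(409.5,170)],.105)
"; python3 -m crank '[[0,0,0,0,0.5]]';python3 h.py 0.459 -0.2 0.3 180
```

```text
[[-0.1095 -0.0022]
 [-0.1113 -0.0807]
 [-0.2901  0.0803]
 [-0.2921  0.002 ]]
foot [0.5926 0.0611 0.008 ]
[[0.6879 0.0447 0.008 ]]
clock: 38.25
eef_pos: [0.5594, -0.0991, 0.3991]
ee_rot: [0.002, -0.009, 1.0, 0.0]
ft_force: [-0.0, 1.0, -1.5]
gripper_width: 0.0431
t=38.25 rows to go: [10.2, -9.9, -5.63] twist 1.06 | now grasp [0.56, -0.099, 0.2441] yaw -178.94 q [-0.31, 0.36, -0.16, 1.05, 0.0, -0.32] F [-0.0, 1.0, -1.5] w 0.0431
```

```bash
python3 -c "
from h import *
job.finish_job()"
```

```text
the job is handed in; nothing more can be done
```

I finished the task and handed it in at about 38 s of the 210 s allowed.

**Gap checks:** in the left gap the blade jammed at about 37 mm with roughly 5 N against it, so that drawer is blocked. In the right gap it slid in to about 72 mm with no resistance, so that drawer is clear.

**What I did:** I put the gauge back flat in the middle of the cork mat. Only two shakers were there, and I stood both in the right drawer. I then pushed that drawer slowly shut until it stopped hard at about 11 N.

**Last checks from the pictures:**
- **Right drawer:** its front measures about 110–111 mm from the chest centre, which agrees with fully shut.
- **Left drawer:** it is empty and still open about 18 cm.
- **Gauge:** it lies on the mat within about 2 mm of where I put it.
- **Bystanders:** the spice jar is upright. The lemon, garlic and jar look unmoved, though I judged this by eye and did not measure it.

No check failed. I could not see the shakers once the drawer was shut. Both were upright before the push, which took only 2–3 N until the stop.

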